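# Push the stuck anvil out of a pellet die

## Task

The round steel anvil is stuck in the bore of the pellet die that stands on its extraction ring. Take the ejector rod from its storage block and push it down the bore, steadily and without ramming, until the anvil drops out into the ring and you feel the rod's collar come firmly down on the die; hold it there a moment, then draw the rod out and stand it back in its socket in the block. Keep the die seated on its ring and leave everything else where it is.

Things in the scene. Friction and masses are not known exactly. Their poses are not given: they have to be found in the camera images.
- rod_grip (a point): Where to grip the ejector rod: on its axis inside the knob, 94 mm above the tip, 30 mm above the collar's underside and 16 mm below the knob's top. z runs along the rod from tip to knob.
- rod_tip (a point): Centre of the rod's flat foot (the lower end of the shank), z along the rod towards the knob.
- rod_collar (a point): Centre of the underside of the rod's collar, 64 mm above the tip: the face that comes down on the die when the rod is fully home. Firmly home means pressed there for a moment with some 6 to 20 N; over 25 N of the rod on the die, anywhere, is ramming.
- rod: Ejector rod, bare steel, about 0.35 kg, 110 mm long, round. From its foot (origin) up: shank 19.2 mm diameter, 64 mm long, square-ended; collar 34 mm diameter, 8 mm thick; knurled knob 26 mm diameter, 38 mm long. At the start it stands upright, foot down, in the socket of the storage block.
- die_mouth (a point): Centre of the upper mouth of the die's bore, level with the die's flat top, z up along the bore. The plain 20 mm bore runs 60 mm straight down and out; from 12 mm down its wall is tight and may rub on the rod. With the collar home the rod's tip sticks out 4 mm below the die.
- die: The die itself: an upright polished steel cylinder, 54 mm diameter, 60 mm high, 0.85 kg, loose, standing on the extraction ring inside its rim. Origin at the centre of its underside, z up.
- anvil_center (a point): Centre of the stuck anvil. At the start the anvil's top lies somewhere from 18 to 36 mm below the die's mouth.
- anvil: Stuck anvil: a plain steel disc, 19.5 mm diameter, 14 mm high, 0.04 kg, gripped all round by the bore: it slides under a steady push of about 8 to 15 N (over 30 N is ramming). Below the die it loses its hold and drops free when it is all out. Origin at the centre of its underside.
- ring: Extraction ring, dark steel, fixed: 64 mm outer diameter, 35 mm high to the seat on which the die stands, a 4 mm higher locating rim round the die (1.5 mm play), a round cavity 32 mm in diameter down to the bench that catches the anvil, an upright viewing slot towards its +x. Origin at the centre of its underside.
- block_socket (a point): Centre of the mouth of the rod's socket, in the top face of the storage block: a round blind hole, 24 mm diameter, 38 mm deep. With the rod standing on its floor the collar is 26 mm above the block's top. The block is white plastic, fixed, 70 x 130 mm, 45 mm high, long along its y; its middle is 32.5 mm towards +y; a spare anvil sits fast in its other half.
- die_base: The die's base, a steel disc 54 mm diameter, 12 mm thick with a short spigot, 18 mm in all, lying on the bench; leave it alone. Origin under its centre.
- sample_cup: White lidded sample cup with a blue band, 66 mm across the lid, 68 mm high; leave it alone. Origin under its centre.
- mortar: White mortar, 90 mm across, 38 mm high, with its pestle leaning in it up to 68 mm, heavy; leave it alone. Origin under its centre.
- tweezers: Dark steel tweezers, 120 mm long, 6 mm thick, lying on the bench; leave them alone. Origin under their middle.
There are look-alikes about, which are no part of the job. What is shaped like the rod but green or red is not meant.

How it is judged:
On the way, in this order (a step that is already met when the one before it is completed fails the run):
1. the rod has been lifted out of its socket (z of rod_tip in the frame of block_socket above 0.01 m), for 0.1 s.
2. the rod's tip is inside the mouth of the die's bore (z of rod_tip in the frame of die_mouth below -0.005 m and horizontal distance between rod_tip and die_mouth below 0.004 m), for 0.1 s.
3. the rod is fully home, its collar down on the die's top (within 2 mm) and pressed there with over 5 N, and the anvil has dropped out into the ring (z of rod_collar in the frame of die_mouth below 0.002 m and horizontal distance between rod_collar and die_mouth below 0.004 m and contact force between rod and die above 5 N and horizontal distance between anvil_center and ring below 0.016 m and height (world z) of anvil_center below 0.015 m), for 0.2 s.
At the end, for the whole second after the job is handed in: The anvil lies inside the extraction ring (within 16 mm of its axis, centre under 15 mm high), the die stands upright on the ring (within 4 mm of its axis), and the rod stands at rest and released on the floor of its socket (tip 35 mm or more below the block's top, within 6 mm of the axis) (horizontal distance between anvil_center and ring below 0.016 m and height (world z) of anvil_center below 0.015 m and angle between die_mouth's own z axis and vertical below 0.05 rad and horizontal distance between die_mouth and ring below 0.004 m and height (world z) of die_mouth between 0.093 and 0.098 m and horizontal distance between rod_tip and block_socket below 0.006 m and z of rod_tip in the frame of block_socket below -0.035 m and angle between rod_tip's own z axis and vertical below 0.15 rad and linear speed of each of rod, anvil, die below 0.02 m/s); the robot touches nothing.
It fails at once if the rod is rammed against the die with more than 25 N (contact force between rod and die above 25 N).
It fails at once if the rod is driven against the anvil with more than 30 N (contact force between rod and anvil above 30 N).
It fails at once if the die is lifted off or pushed off its seat on the ring, or tipped (distance of die_mouth from where it was at the start of the episode above 0.008 m or angle between die_mouth's own z axis and vertical above 0.12 rad).
It fails at once if another thing on the bench (die base, cup, tweezers) is displaced by more than 15 mm (distance of any of die_base, sample_cup, tweezers from where it was at the start of the episode above 0.015 m).
It also fails if it takes over 67 s, if anything falls off the work surface, if the arm or the gripper's body presses on something with over 40 N, if the wrist force passes 120 N, or if a joint passes its speed limit or range.

## Robot

A 6-joint arm with a two-finger parallel gripper is mounted at the origin on the work surface. World frame = base frame: x ahead of the robot, y to its left, z up, the work surface at z = 0. Lengths are in m, angles in rad, forces in N, time in s.
With the tool pointing down it reaches from about 0.35 to 0.775 m from the base axis. Payload 7.3 kg.
Tool frame: the origin (TCP) lies between the finger pads; the fingertips stand 14 mm ahead of it and the grasp point (between the pads) lies 5 mm behind it; z points along the fingers, y is the direction in which the jaws open and shut (so a half turn about z gives the same grasp; the last joint's range is limited). The gripper opens to 92 mm and grips with 3 to 60 N. Pads are 19 mm wide; open, the fingers measure 130 mm over their backs; the gripper's body (75 mm by 190 mm) begins 47 mm behind the grasp point.
Start: joints at [-1.263, 0.342, 1.524, -0, 1.275, -0.146], TCP at [0.23, -0.472, 0.217] pointing down, gripper open.
Joint ranges: [-2.53, 2.53], [-0.77, 2.02], [0.04, 2.7], [-1, 4.14], [0.28, 2.66], [-3.11, 3.11]. Speed limits (rad/s): [2.57, 2.57, 3.14, 3.14, 3.14, 3.14].

## Interface

Orientations are given as [roll, pitch, yaw] about the fixed x, y, z axes, in that order (R = Rz(yaw) Ry(pitch) Rx(roll)).
In Python, from cell import robot gives the robot as it stands.
- The arm moves only by the shell command python3 -m creep 'ROWS' [FORCE]. ROWS is JSON, a list that holds one entry, the list of rows, each a list of 7 numbers: the shift along the tool's x, y, z in cm, then the turn, a rotation vector about the tool's x, y, z in degrees, then the gripper command: -1 is shut, 1 is fully open, values between are in proportion. In form: [[[tx, ty, tz, wx, wy, wz, gripper], ...]]. A call has 1 to 8 rows; each row is the pose to reach, as a shift and turn from the pose measured when the call began, along the tool's axes at that moment; what a row does not reach only later rows make up. A row lasts 1/10 s, in which the tool goes at most 50 mm and 8.59 degrees, less where a joint would pass 70% of its speed; a pose out of reach is approached as far as the arm can. A call with a gripper value outside its range is refused whole. The fingers move at their own pace and stop on an object; FORCE is the grip in N (left out, the last holds). Time passes only in rows, so rows that repeat a pose let the fingers close. It gives the time, the measured TCP pose, the force and the opening at its end, in the units of the state.
- robot.observe(): the state, without advancing time (a new reading comes with each control period).
- robot.read_camera(name): name is "side" or "top"; returns the picture (384x512x3 uint8, red, green, blue); there is no depth.
- robot.camera_params(name): a dict with "camera_matrix" (3x3 intrinsics, pixels), "k1" (the pictures are not rectified: a ray, as slopes to the right and down, at radius r is drawn at 1 + k1 r^2 times it, then the intrinsics apply), "R" (3x3) and "t" (3): a world point X has camera coordinates R X + t. Camera axes: x right, y down, z forward; pixel columns grow to the right and rows downward; lengths in m; the calibration is good to about 2 mm. A picture is of the moment at which its call begins. camera_params takes no time and is no camera call.
- robot.hand_in(): hands the job in, once; it reports no verdict.
Trained networks look in the newest picture that a camera, given by its name, has taken for a name from the list of things; names that differ only in an ending like _2 or _b are one class to them, and where a whole thing is asked for, a point or a joint stands for the part that bears it (a point fixed in the world has none). Each returns a list of dicts, best first, with "score" (0 to 1); they miss things now and then, are a little off and sometimes report something else, mostly with a low value. They report only what shows in the picture. A call takes as long as a camera call. They do not tell look-alikes from the thing itself.
- robot.look_for(camera, label): "centre" ([x, y, z] in m, in the coordinates of the camera as it stood for that picture, good to about 4 mm: the middle of the surface that is visible of it).
- robot.masks_of(camera, label): "mask" (384x512 bool, what is visible of it).
The state is a dict: "time": time; "qpos": joint angles; "qvel": joint speeds; "joint_efforts": joint torques, N m; "tool_pos": TCP position; "tool_rot": TCP orientation; "contact_force": force on the tool from outside, world axes, zero at the start; "torque": the same for the moment, N m; "opening": finger opening in m.
Only numpy, scipy, OpenCV 4.12 (cv2) and the standard library are available. Lean on these libraries where they do the work, as an engineer would, in place of code of your own. Each camera call takes 0.05 s, during which the arm holds its last target.

## Working session

There is one attempt and no reset: what is moved stays moved. The work goes in short steps, Python scripts to look and compute and a shell command to move; the robot and the scene stay as the last step left them, time stands still between calls to the robot, and variables do not carry over. Pictures are saved under pics/ and viewed, and the job is handed in when it is done.

```bash
ls; mkdir -p pics; python3 - <<'E'
from cell import robot
import cv2, numpy as np
print(robot.observe())
for c in("side","top"):
    im=robot.read_camera(c); cv2.imwrite(f"pics/{c}0.png",im[:,:,::-1]); np.save(f"{c}0.npy",im)
    p=robot.camera_params(c); print(c,p)
    for l in("rod_grip","rod","die_mouth","die","ring","block_socket"):
        for d in robot.look_for(c,l)[:4]:
            R=np.array(p["R"]);t=np.array(p["t"]); C=np.array(d["centre"])
            print(c,l,round(d["score"],2),np.round(R.T@(C-t),4))
E
```

```text
pics
{'time': 0.0, 'qpos': array([-1.26301076e+00,  3.42729932e-01,  1.52502441e+00,  9.06418209e-06,
        1.27541464e+00, -1.45977590e-01]), 'qvel': array([ 0.00138801, -0.00015627,  0.00016821,  0.00029916, -0.00030239,
       -0.00146006]), 'joint_efforts': array([ 1.03851903e-04, -4.31238484e+01, -2.44222856e+01,  7.16771325e-02,
        5.57654025e-02, -1.25732709e-04]), 'tool_pos': array([ 0.23003529, -0.47144018,  0.21583866]), 'tool_rot': array([-3.14003434e+00, -2.37868850e-04,  4.53760326e-01]), 'contact_force': array([ 0.64124016,  0.51586876, -0.49557945]), 'torque': array([ 0.0029227 , -0.02602429, -0.03336949]), 'opening': 0.09163381285772687}
side {'camera_matrix': array([[401.77240934,   0.        , 260.75791402],
       [  0.        , 401.77240934, 189.4384629 ],
       [  0.        ,   0.        ,   1.        ]]), 'k1': -0.13652893776566216, 'R': array([[-0.81973816, -0.57238498, -0.02011925],
       [-0.39428082,  0.58944954, -0.70504742],
       [ 0.41541784, -0.57002164, -0.7088747 ]]), 't': array([0.51536009, 0.23491216, 0.80456462])}
side rod_grip 0.76 [0.43
[... 654 characters left out ...]
26044],
       [  0.        , 459.23129232, 188.92719818],
       [  0.        ,   0.        ,   1.        ]]), 'k1': 0.00894017631618591, 'R': array([[ 0.0245569 , -0.99953941, -0.01783044],
       [-0.99133814, -0.02204582, -0.12947074],
       [ 0.12901802,  0.02085539, -0.99142292]]), 't': array([0.0978999 , 0.58922797, 1.0189714 ])}
top rod_grip 0.76 [0.5361 0.0844 0.1188]
top rod_grip 0.47 [0.625  0.0815 0.1118]
top rod 0.51 [0.6303 0.0774 0.1124]
top rod 0.45 [0.5365 0.0811 0.1186]
top rod 0.21 [ 0.7319 -0.1346  0.027 ]
top die_mouth 0.88 [ 0.4927 -0.1185  0.0951]
top die 0.56 [ 0.4941 -0.1153  0.091 ]
top ring 0.5 [ 0.4842 -0.0972  0.0327]
top block_socket 0.56 [0.5378 0.1193 0.0424]
```

View pics/side0.png

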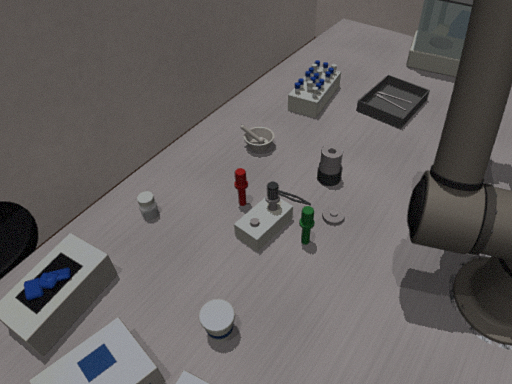

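View pics/top0.png

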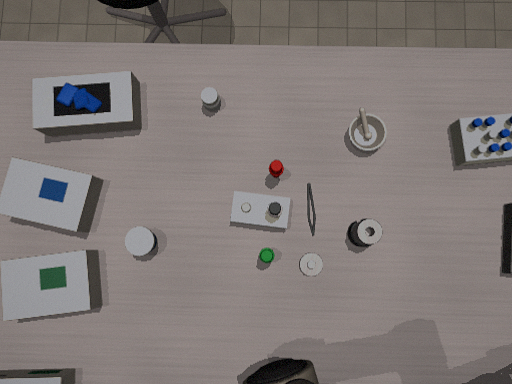

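Candidates for the rod: dark steel in the block at top (274,208)/side (273,195); red look-alike at top (276,169)/side (241,187); green look-alike at top (267,256)/side (307,225). I choose the bare steel one in the block and check it with crops.

```bash
cat > h.py <<'E'
from cell import robot
import numpy as np, cv2
from scipy.optimize import least_squares
def cam(c): 
    p=robot.camera_params(c); return p["camera_matrix"],p["k1"],np.array(p["R"]),np.array(p["t"])
def proj(c,X):
    K,k,R,t=cam(c); Y=np.atleast_2d(X)@R.T+t; s=Y[:,:2]/Y[:,2:]; s=s*(1+k*(s**2).sum(1,keepdims=True))
    return s*[K[0,0],K[1,1]]+[K[0,2],K[1,2]]
def at_z(c,px,z):
    f=lambda q: (proj(c,[q[0],q[1],z])[0]-px)
    return least_squares(f,[0.5,0.0]).x
def crop(c,im,u,v,h,s,name):
    u,v=int(u),int(v); a=im[max(0,v-h):v+h,max(0,u-h):u+h]
    cv2.imwrite(name,cv2.resize(a,None,fx=s,fy=s,interpolation=cv2.INTER_CUBIC)[:,:,::-1])
E
python3 - <<'E'
from h import *
for c,(a,b) in dict(side=((273,195),(330,165)),top=((270,208),(366,232))).items():
    im=np.load(c+"0.npy")
    A=[cv2.resize(im[v-30:v+30,u-30:u+30],None,fx=6,fy=6,interpolation=cv2.INTER_CUBIC) for u,v in(a,b)]
    cv2.imwrite(f"pics/crop_{c}.png",np.hstack(A)[:,:,::-1])
E
```

```text
(no output)
```

View pics/crop_side.png

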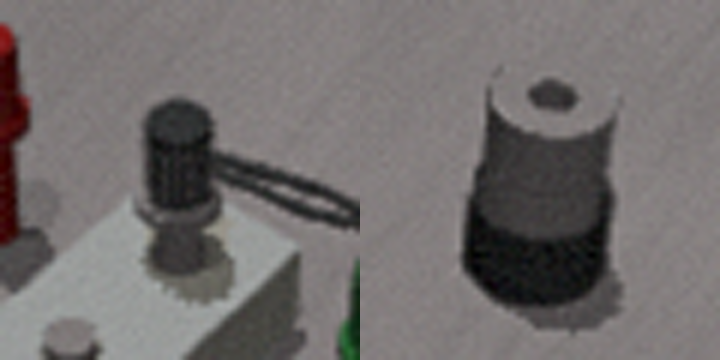

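View pics/crop_top.png

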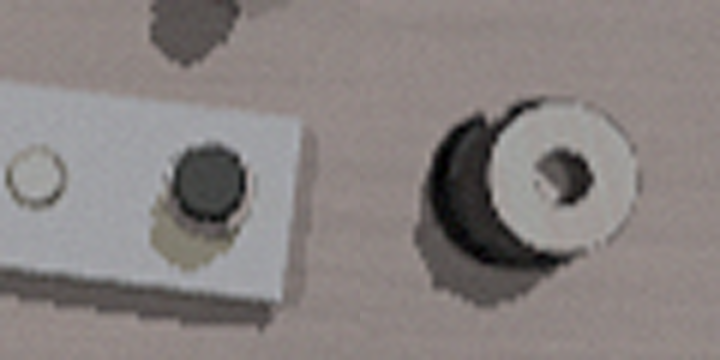

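The crops show the bare-steel knurled rod with its collar standing in the white block at top (274,208), with the spare anvil at top (246,207). The die's bright top with its bore is at top (370,232). Next come sub-pixel fits.

```bash
cat >> h.py <<'E'
def circ(X,r,n=72):
    a=np.linspace(0,2*np.pi,n,endpoint=False); return np.c_[X[0]+r*np.cos(a),X[1]+r*np.sin(a),np.full(n,X[2])]
def edgefit(c,im,z,r,xy0,sign,half=3.0,arc=None):
    """fit a horizontal circle's edge: maximise mean signed radial gradient"""
    g=cv2.GaussianBlur(cv2.cvtColor(im,cv2.COLOR_RGB2GRAY).astype(np.float32),(0,0),0.7)
    def score(q):
        def samp(rr):
            p=proj(c,circ((q[0],q[1],z),rr)).astype(np.float32)
            return cv2.remap(g,p[:,:1],p[:,1:],cv2.INTER_CUBIC)[:,0]
        d=(samp(r-0.0012)-samp(r+0.0012))*sign
        return d[arc].mean() if arc is not None else d.mean()
    best=None
    rng=np.arange(-8,8.1,1)*1e-3
    gx=[(score((xy0[0]+a,xy0[1]+b)),xy0[0]+a,xy0[1]+b) for a in rng for b in rng]; b0=max(gx)
    from scipy.optimize import minimize
    m=minimize(lambda q:-score(q),b0[1:],method="Nelder-Mead",options=dict(initial_simplex=[(b0[1],b0[2]),(b0[1]+.001,b0[2]),(b0[1],b0[2]+.001)],xatol=1e-5))
    return np.round(m.x,5),round(-m.fun,1)
E
python3 - <<'E'
from h import *
for c in("top","side"):
    im=np.load(c+"0.npy")
    print(c,"die top",edgefit(c,im,.095,.027,(.4925,-.115),1))
    print(c,"bore",edgefit(c,im,.095,.010,(.4925,-.115),-1))
    print(c,"knob",edgefit(c,im,.117,.013,(.536,.083),-1))
    print(c,"collar top z.079",edgefit(c,im,.079,.017,(.536,.083),1))
    K,k,R,t=cam(c); print("cam pos",-R.T@t)
E
```

```text
top die top (array([ 0.49328, -0.12301]), np.float64(34.1))
top bore (array([ 0.49349, -0.12347]), np.float64(43.3))
top knob (array([0.53596, 0.0816 ]), np.float64(42.9))
top collar top z.079 (array([0.5542, 0.1076]), np.float64(8.2))
cam pos [0.45025436 0.08959377 1.08826498]Traceback (most recent call last):
  File "<stdin>", line 4, in <module>
  File "h.py", line 28, in edgefit
    gx=[(score((xy0[0]+a,xy0[1]+b)),xy0[0]+a,xy0[1]+b) for a in rng for b in rng]; b0=max(gx)
         ~~~~~^^^^^^^^^^^^^^^^^^^^^
  File "h.py", line 24, in score
    d=(samp(r-0.0012)-samp(r+0.0012))*sign
       ~~~~^^^^^^^^^^
  File "h.py", line 22, in samp
    p=proj(c,circ((q[0],q[1],z),rr)).astype(np.float32)
      ~~~~^^^^^^^^^^^^^^^^^^^^^^^^^^
  File "h.py", line 7, in proj
    K,k,R,t=cam(c); Y=np.atleast_2d(X)@R.T+t; s=Y[:,:2]/Y[:,2:]; s=s*(1+k*(s**2).sum(1,keepdims=True))
            ~~~^^^
  File "h.py", line 5, in cam
    p=robot.camera_params(c); return p["camera_matrix"],p["k1"],np.array(p["R"]),np.array(p["t"])
ValueError: time passes only in moves, steps and waits
```

```bash
sed -i 's/^def cam(c): $/import functools\n@functools.lru_cache(None)\ndef cam(c):/' h.py
cat > m.py <<'E'
from h import *
for c in("top","side"):
    im=np.load(c+"0.npy")
    print(c,"die top",edgefit(c,im,.095,.027,(.4925,-.12),1))
    print(c,"bore",edgefit(c,im,.095,.010,(.4925,-.12),-1))
    print(c,"knob",edgefit(c,im,.117,.013,(.536,.083),-1))
    print(c,"socket z.045",edgefit(c,im,.045,.012,(.536,.083),-1))
    K,k,R,t=cam(c); print("cam pos",-R.T@t)
print(robot.observe()["time"])
E
python3 m.py
```

```text
top die top (array([ 0.49328, -0.12301]), np.float64(34.1))
top bore (array([ 0.49349, -0.12347]), np.float64(43.3))
top knob (array([0.53596, 0.0816 ]), np.float64(42.9))
top socket z.045 (array([0.54598, 0.07899]), np.float64(21.3))
cam pos [0.45025436 0.08959377 1.08826498]
side die top (array([ 0.49237, -0.12305]), np.float64(9.9))
side bore (array([ 0.49288, -0.12235]), np.float64(24.8))
side knob (array([0.53497, 0.08515]), np.float64(24.0))
side socket z.045 (array([0.5366 , 0.08394]), np.float64(18.6))
cam pos [0.18085119 0.61513476 0.74632838]
0.7
```

```bash
cat > go.py <<'E'
import sys
from cell import robot
import numpy as np
from scipy.spatial.transform import Rotation as Ro
o=robot.observe(); p=o["tool_pos"]; R=Ro.from_euler("xyz",o["tool_rot"])
print("t",round(o["time"],2),"pos",np.round(p*1000,2),"rpy",np.round(np.degrees(o["tool_rot"]),2),"F",np.round(o["contact_force"],2),"T",np.round(o["torque"],2),"open",round(o["opening"]*1000,2),"q",np.round(o["qpos"],2))
if len(sys.argv)>3:
    X=np.array([float(a) for a in sys.argv[1:4]])/1000
    T=Ro.from_euler("xyz",[np.pi,0,np.radians(float(sys.argv[4])) if len(sys.argv)>4 else 0])
    print("shift cm",np.round(R.inv().apply(X-p)*100,3),"rotvec deg",np.round((R.inv()*T).as_rotvec(degrees=True),2))
E
python3 go.py 535.5 83 190 0
```

```text
t 0.7 pos [ 230.18 -471.88  216.57] rpy [179.99   0.    26.  ] F [-0.6   0.02 -0.66] T [ 0.03 -0.03 -0.02] open 91.85 q [-1.26  0.34  1.52 -0.    1.28 -0.15]
shift cm [ 51.769 -36.485   2.65 ] rotvec deg [ 1.0e-02 -0.0e+00  2.6e+01]
```

```bash
python3 -m creep '[[[7.4,-5.2,0.4,0,0,4,1],[14.8,-10.4,0.8,0,0,8,1],[22.2,-15.6,1.2,0,0,12,1],[29.6,-20.8,1.6,0,0,16,1],[37,-26,2,0,0,20,1],[44.4,-31.2,2.3,0,0,24,1],[51.8,-36.5,2.6,0,0,26,1],[51.8,-36.5,2.6,0,0,26,1]]]' 40; python3 go.py 535.5 83 150 0
```

```text
time: 1.5
tool_pos: [0.4238, -0.12, 0.1998]
tool_rot: [3.141, -0.001, -0.001]
contact_force: [0.2, -1.2, 0.6]
opening: 0.0915
t 1.5 pos [ 423.82 -120.04  199.8 ] rpy [ 1.7997e+02 -5.0000e-02 -7.0000e-02] F [ 0.25 -1.17  0.65] T [-0.05 -0.08  0.03] open 91.52 q [-0.45  0.2   1.77 -0.    1.17  1.12]
shift cm [ 11.139 -20.321   4.978] rotvec deg [ 0.03 -0.05 -0.07]
```

```bash
python3 -m creep '[[[2.2,-4.1,0.4,0,0,0,1],[4.4,-8.2,1,0,0,0,1],[6.7,-12.3,2,0,0,0,1],[9,-16.4,3,0,0,0,1],[11.1,-20.3,4,0,0,0,1],[11.1,-20.3,5,0,0,0,1],[11.1,-20.3,5,0,0,0,1]]]'; python3 go.py 535.5 83 95 0
python3 - <<'E'
from h import *
for c in("top","side"):
    im=robot.read_camera(c); np.save(c+"1.npy",im); u,v=proj(c,[.5355,.083,.117])[0]
    A=crop(c,im,u,v,60,5,f"pics/{c}1.png")
E
```

```text
time: 2.2
tool_pos: [0.5341, 0.0836, 0.1481]
tool_rot: [3.141, 0.003, 0.001]
contact_force: [-0.8, -0.5, -0.1]
opening: 0.0917
t 2.2 pos [534.13  83.57 148.11] rpy [1.7995e+02 1.5000e-01 6.0000e-02] F [-0.85 -0.46 -0.12] T [ 0.03 -0.01 -0.02] open 91.71 q [ 0.01  0.44  1.58 -0.    1.13  1.58]
shift cm [0.15  0.052 5.311] rotvec deg [0.05 0.15 0.06]
```

View pics/side1.png

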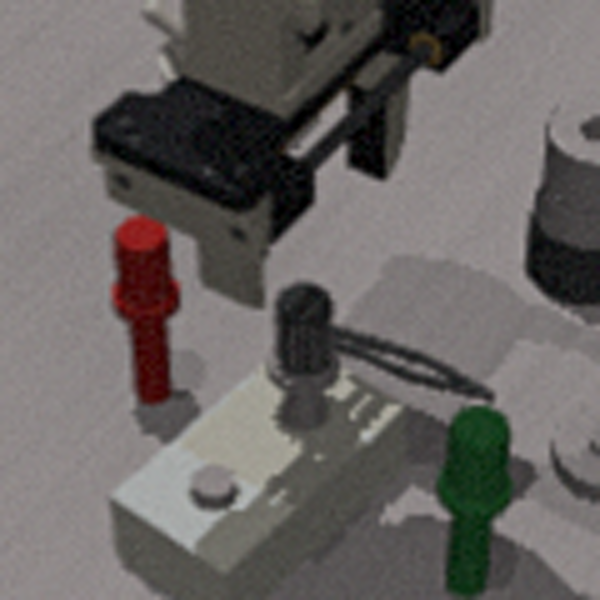

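```bash
python3 - <<'E'
from h import *
im=np.load("side1.npy").copy()
u0,v0=[int(a) for a in proj("side",[.5355,.083,.117])[0]]
a=cv2.resize(im[v0-60:v0+60,u0-60:u0+60],None,fx=5,fy=5)
for y in(-.065,-.046,0,.046,.065):
  for x in(-.0095,.0095):
    p=(proj("side",[.534+x,.0836+y,.1341])[0]-[u0-60,v0-60])*5
    cv2.circle(a,tuple(int(q) for q in p),3,(255,255,0),-1)
cv2.imwrite("pics/s1b.png",a[:,:,::-1])
E
```

```text
(no output)
```

View pics/s1b.png

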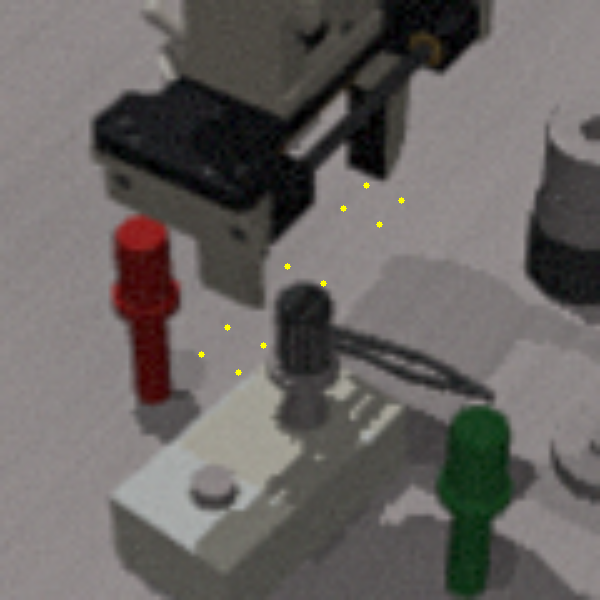

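View pics/top1.png

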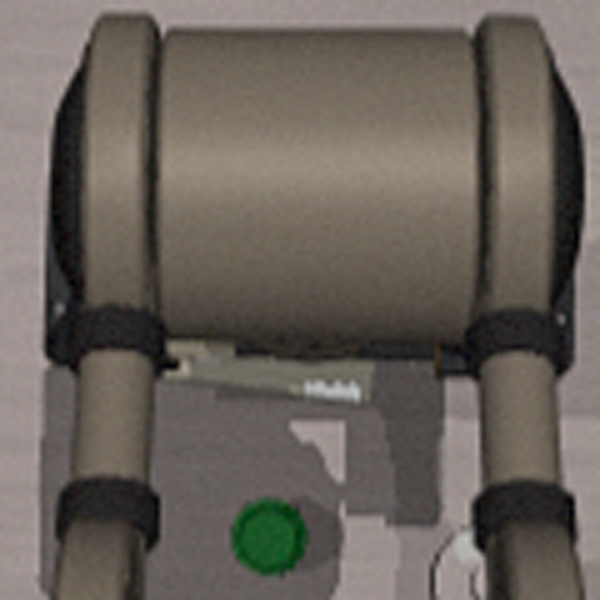

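The fingertips show about 13 px higher in the side picture than I projected. I'll look again before descending.

```bash
python3 -m creep '[[[0.15,0,0,0,0,0,1],[0.15,0,0,0,0,0,1]]]'; python3 - <<'E'
from h import *
c="side"; im=robot.read_camera(c); o=robot.observe(); p=o["tool_pos"]; print(o["time"],p)
u0,v0=[int(a) for a in proj(c,[.5355,.083,.117])[0]]
a=cv2.resize(im[v0-100:v0+60,u0-80:u0+80],None,fx=3.7,fy=3.7)
for dz,col in((-.014,(255,255,0)),(.005,(0,255,255)),(.052,(255,0,255))):
 for y in(-.065,-.046,0,.046,.065):
  for x in(-.0095,.0095):
    q=(proj(c,[p[0]+x,p[1]+y,p[2]+dz])[0]-[u0-80,v0-100])*3.7
    cv2.circle(a,tuple(int(k) for k in q),3,col,-1)
cv2.imwrite("pics/s1c.png",a[:,:,::-1])
E
```

```text
time: 2.5
tool_pos: [0.5365, 0.0809, 0.1507]
tool_rot: [3.141, -0.001, -0.003]
contact_force: [0.0, 0.5, 0.6]
opening: 0.0916
2.55 [0.53645607 0.08111468 0.15056939]
```

View pics/s1c.png

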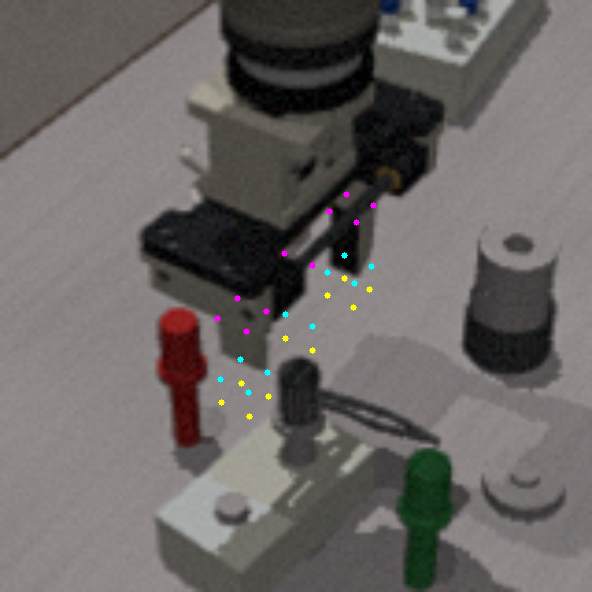

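```bash
python3 - <<'E'
from h import *
c="side"; im=robot.read_camera(c); o=robot.observe(); p=o["tool_pos"]; np.save("side2.npy",im)
u0,v0=230,75
a=cv2.resize(im[v0:v0+100,u0:u0+100],None,fx=6,fy=6,interpolation=cv2.INTER_CUBIC)
for y in(-.095,.095):
  for x in(-.0375,.0375):
    q=(proj(c,[p[0]+x,p[1]+y,p[2]+.052])[0]-[u0,v0])*6
    cv2.circle(a,tuple(int(k) for k in q),4,(255,0,255),-1)
for y in(-.065,-.046,.046,.065):
  for x in(-.0095,.0095):
    q=(proj(c,[p[0]+x,p[1]+y,p[2]-.014])[0]-[u0,v0])*6
    cv2.circle(a,tuple(int(k) for k in q),4,(255,255,0),-1)
cv2.imwrite("pics/s2.png",a[:,:,::-1])
E
```

```text
(no output)
```

View pics/s2.png

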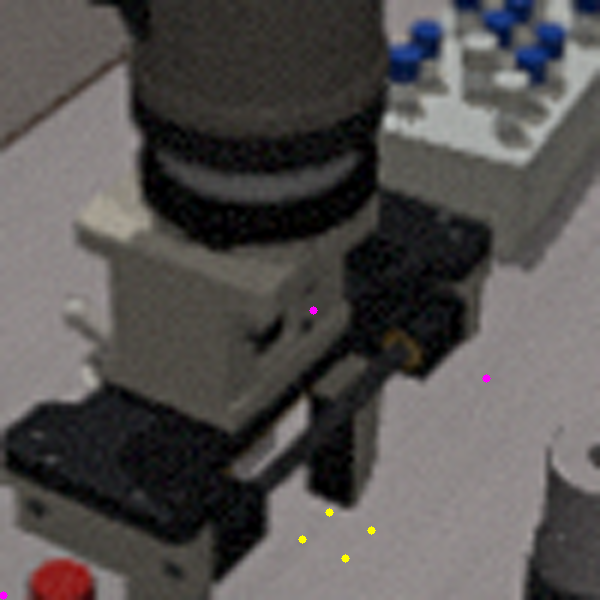

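```bash
python3 - <<'E'
from h import *
o=robot.observe(); p=o["tool_pos"]; print(p)
im=robot.read_camera("top"); np.save("top2.npy",im); sd=np.load("side2.npy")
out=[]
for c,g,(u0,v0) in(("top",im,(200,130)),("side",sd,(210,75))):
  a=cv2.resize(g[v0:v0+140,u0:u0+140],None,fx=4,fy=4,interpolation=cv2.INTER_CUBIC)
  for off,col in(((0,0,0),(255,0,255)),((0,0,.033),(0,255,0)),((.011,-.016,0),(255,255,0))):
   for y in(-.095,.095):
    for x in(-.0375,.0375):
     q=(proj(c,p+np.array(off)+[x,y,.052])[0]-[u0,v0])*4
     cv2.circle(a,tuple(int(k) for k in q),4,col,-1)
   for y in(-.065,.065):
    for x in(-.0095,.0095):
     q=(proj(c,p+np.array(off)+[x,y,-.014])[0]-[u0,v0])*4
     cv2.circle(a,tuple(int(k) for k in q),2,col,-1)
  cv2.imwrite(f"pics/both_{c}.png",a[:,:,::-1])
E
```

```text
[0.53635857 0.08129496 0.15042664]
```

View pics/both_top.png

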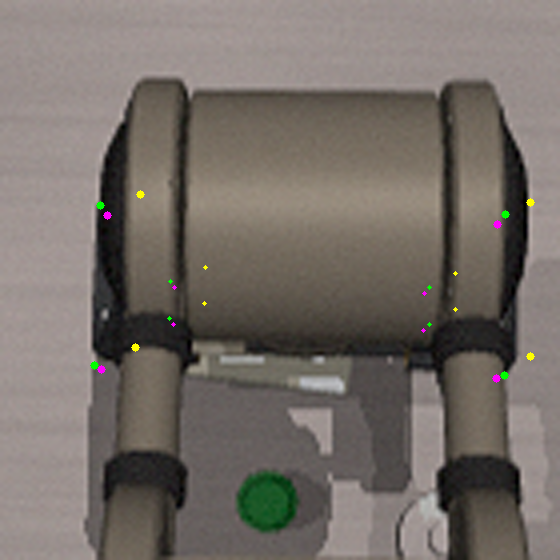

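View pics/both_side.png

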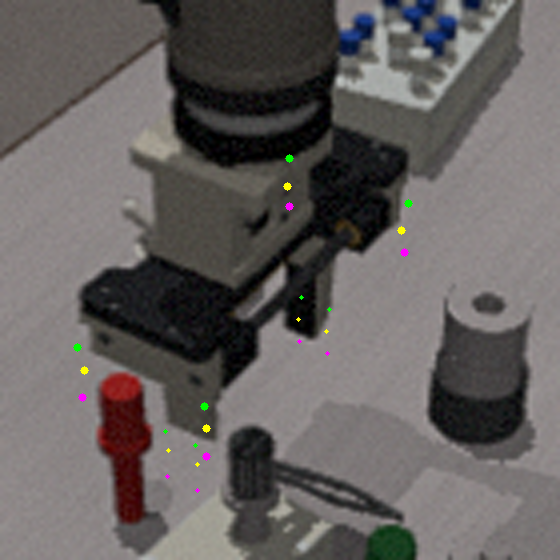

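```bash
python3 -m creep '[[[-0.1,-0.2,1.5,0,0,0,1],[-0.1,-0.2,3,0,0,0,1],[-0.1,-0.2,4.5,0,0,0,1],[-0.1,-0.2,5.4,0,0,0,1],[-0.1,-0.2,5.4,0,0,0,1]]]'; python3 - <<'E'
from h import *
c="side"; im=robot.read_camera(c); o=robot.observe(); p=o["tool_pos"]; print(p)
a=cv2.resize(im[105:245,210:350],None,fx=4,fy=4,interpolation=cv2.INTER_CUBIC)
for y in(-.065,.065):
    for x in(-.0095,.0095):
     q=(proj(c,p+[x,y,-.014])[0]-[210,105])*4
     cv2.circle(a,tuple(int(k) for k in q),2,(255,0,255),-1)
cv2.imwrite("pics/s3.png",a[:,:,::-1])
E
```

```text
time: 3.15
tool_pos: [0.5346, 0.0832, 0.0953]
tool_rot: [3.141, 0.001, -0.003]
contact_force: [-0.6, -0.1, 0.9]
opening: 0.0919
[0.53520684 0.08326914 0.09617383]
```

View pics/s3.png

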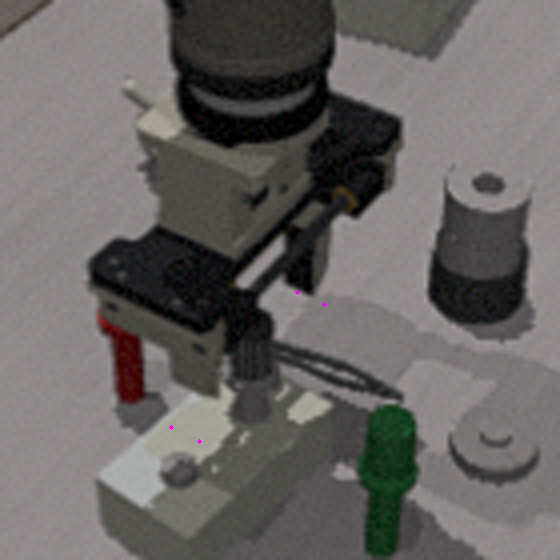

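```bash
python3 - <<'E'
from h import *
im=robot.read_camera("side")
g=np.clip(im.astype(float)*1.8,0,255).astype(np.uint8)
a=cv2.resize(g[150:220,230:320],None,fx=8,fy=8,interpolation=cv2.INTER_CUBIC)
cv2.imwrite("pics/s4.png",a[:,:,::-1])
for n,X in dict(knobtop=[.5355,.083,.117],knobbot=[.5355,.083,.079],tip=[.5352,.0832,.082]).items(): print(n,(proj("side",X)[0]-[230,150])*8)
E
```

```text
knobtop [341.13273029 280.41820793]
knobbot [341.01743025 374.65313795]
tip [341.50993119 368.25156012]
```

View pics/s4.png

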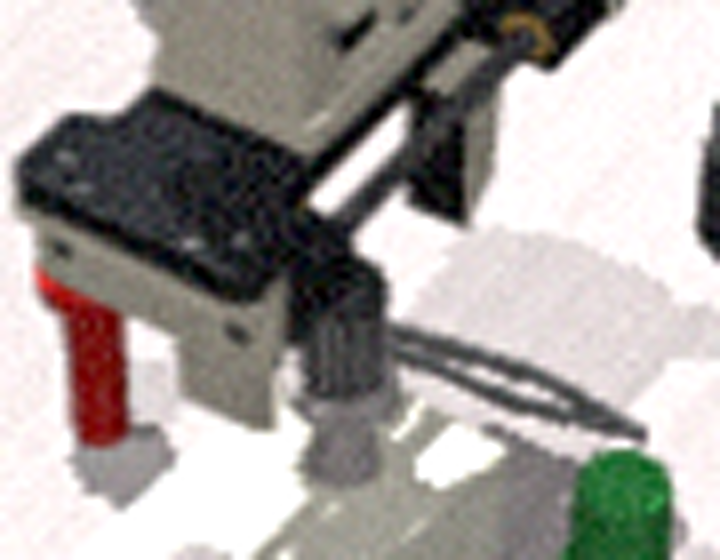

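The side picture puts the fingertips about 27 mm higher than the reported pose does. The knob is fully visible in front of the gripper, and the tips (near 185–270, 415 in the crop) reach barely below the knob's top. A further 15 mm down is safe under either reading. I'll go there and close lightly: 26 mm means the knob, 34 mm the collar.

```bash
python3 -m creep '[[[0,0,0.8,0,0,0,1],[0,0,1.5,0,0,0,1],[0,0,1.5,0,0,0,0.3],[0,0,1.5,0,0,0,-0.2],[0,0,1.5,0,0,0,-0.3],[0,0,1.5,0,0,0,-0.3],[0,0,1.5,0,0,0,-0.3],[0,0,1.5,0,0,0,-0.3]]]' 3; python3 go.py;  python3 - <<'E'
from h import *
im=robot.read_camera("side"); o=robot.observe(); p=o["tool_pos"]
g=np.clip(im.astype(float)*1.6,0,255).astype(np.uint8)
a=cv2.resize(g[140:220,230:320],None,fx=8,fy=8,interpolation=cv2.INTER_CUBIC)
for y in(-.04,-.02,.02,.04):
     q=(proj("side",p+[0,y,-.014])[0]-[230,140])*8
     cv2.circle(a,tuple(int(k) for k in q),2,(255,0,255),-1)
cv2.imwrite("pics/s5.png",a[:,:,::-1])
E
```

```text
time: 4.05
tool_pos: [0.5358, 0.0833, 0.0819]
tool_rot: [3.141, -0.002, -0.003]
contact_force: [0.5, 0.0, -0.2]
opening: 0.0485
t 4.05 pos [535.77  83.33  81.87] rpy [ 1.7995e+02 -1.0000e-01 -1.7000e-01] F [ 0.5   0.   -0.18] T [0.09 0.03 0.02] open 48.5 q [ 0.01  0.52  1.66 -0.    0.97  1.59]
```

View pics/s5.png

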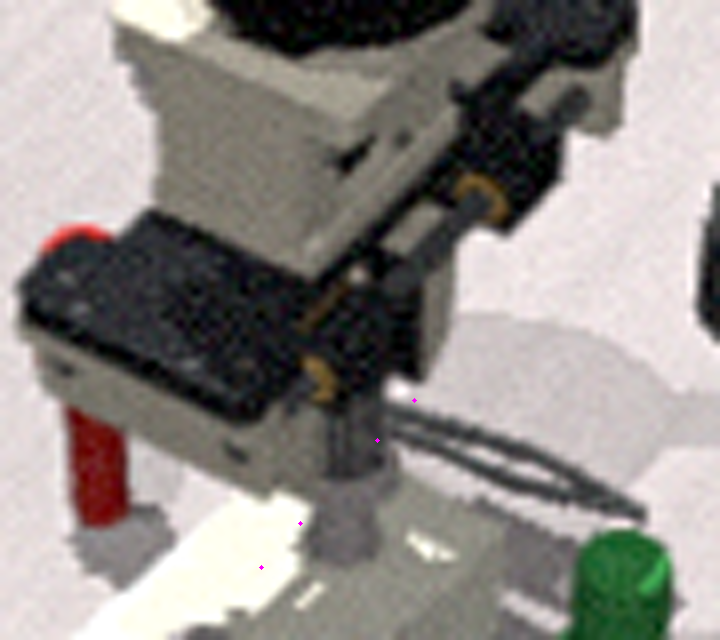

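```bash
python3 -m creep '[[[0,0,0,0,0,0,-0.6],[0,0,0,0,0,0,-0.8],[0,0,0,0,0,0,-0.8],[0,0,0,0,0,0,-0.8],[0,0,0,0,0,0,-0.8],[0,0,0,0,0,0,-0.8]]]' 3; python3 go.py;  python3 - <<'E'
from h import *
im=robot.read_camera("side"); o=robot.observe(); p=o["tool_pos"]
g=np.clip(im.astype(float)*1.6,0,255).astype(np.uint8)
a=cv2.resize(g[140:220,230:320],None,fx=8,fy=8,interpolation=cv2.INTER_CUBIC)
cv2.imwrite("pics/s6.png",a[:,:,::-1])
E
```

```text
time: 4.7
tool_pos: [0.5357, 0.0833, 0.0818]
tool_rot: [3.141, -0.002, -0.003]
contact_force: [0.1, -0.1, 0.3]
opening: 0.0261
t 4.7 pos [535.73  83.27  81.82] rpy [ 1.7994e+02 -9.0000e-02 -1.7000e-01] F [ 0.14 -0.06  0.26] T [-0.11 -0.01  0.02] open 26.06 q [ 0.01  0.52  1.66 -0.    0.97  1.59]
```

View pics/s6.png

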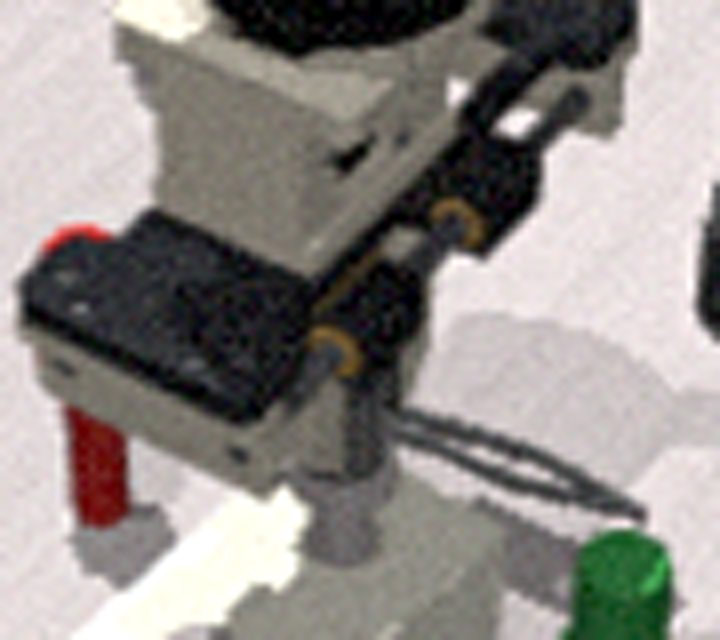

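Opening is 26.1 mm, so the pads hold the knob, tips just above the collar. That confirms the tool is higher than reported. From here I'll use heights relative to this grasp (tip at z 7 mm when the reading is 81.8). I'll grip firmly and lift slowly.

```bash
python3 -m creep '[[[0,0,0,0,0,0,-1],[0,0,0,0,0,0,-1],[0,0,0,0,0,0,-1],[0,0,-0.5,0,0,0,-1],[0,0,-1,0,0,0,-1]]]' 60; python3 go.py;  python3 -m creep '[[[0,0,-1.5,0,0,0,-1],[0,0,-3.5,0,0,0,-1],[0,0,-6,0,0,0,-1],[0,0,-8.5,0,0,0,-1],[0,0,-10,0,0,0,-1],[0,0,-10,0,0,0,-1],[0,0,-10,0,0,0,-1]]]'; python3 go.py 493 -123 192 0
python3 - <<'E'
from h import *
im=robot.read_camera("side")
g=np.clip(im.astype(float)*1.6,0,255).astype(np.uint8)
a=cv2.resize(g[110:220,210:350],None,fx=5,fy=5,interpolation=cv2.INTER_CUBIC)
cv2.imwrite("pics/s7.png",a[:,:,::-1])
E
```

```text
time: 5.25
tool_pos: [0.5352, 0.0834, 0.0917]
tool_rot: [3.141, -0.0, -0.003]
contact_force: [-0.2, -0.7, -3.6]
opening: 0.0248
t 5.25 pos [535.24  83.41  91.7 ] rpy [ 1.7996e+02 -1.0000e-02 -1.7000e-01] F [-0.2  -0.68 -3.64] T [ 0.06  0.01 -0.  ] open 24.83 q [ 0.01  0.5   1.65 -0.    0.99  1.59]
time: 5.95
tool_pos: [0.5349, 0.0836, 0.1913]
tool_rot: [3.141, 0.0, -0.003]
contact_force: [-1.0, 0.3, -3.1]
opening: 0.0251
t 5.95 pos [534.86  83.57 191.31] rpy [ 1.7996e+02  2.0000e-02 -1.7000e-01] F [-0.98  0.3  -3.06] T [0.05 0.04 0.01] open 25.13 q [ 0.01  0.39  1.52 -0.    1.23  1.59]
shift cm [-4.126 20.669 -0.054] rotvec deg [ 0.04  0.02 -0.17]
```

View pics/s7.png

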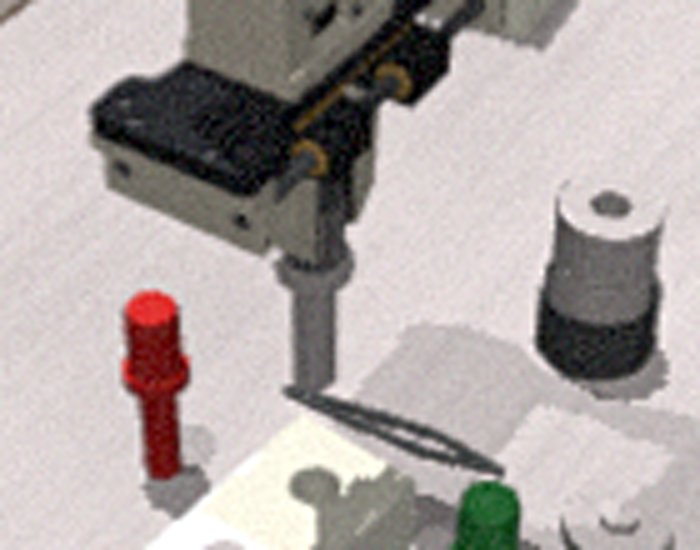

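```bash
python3 -m creep '[[[-0.6,3,0,0,0,0,-1],[-1.2,6,0,0,0,0,-1],[-1.8,9,0,0,0,0,-1],[-2.5,12.5,0,0,0,0,-1],[-3.2,16,0,0,0,0,-1],[-3.8,19,0,0,0,0,-1],[-4.15,20.7,0,0,0,-0.2,-1],[-4.15,20.7,0,0,0,-0.2,-1]]]'; python3 -m creep '[[[0,0,0,0,0,0,-1]]]'; python3 go.py 493 -123 192 0
python3 - <<'E'
from h import *
im=robot.read_camera("side"); np.save("side8.npy",im); print(proj("side",[[.493,-.123,.095],[.493,-.123,.117]]))
g=np.clip(im.astype(float)*1.6,0,255).astype(np.uint8)
a=cv2.resize(g[110:190,290:370],None,fx=7,fy=7,interpolation=cv2.INTER_CUBIC)
cv2.imwrite("pics/s8.png",a[:,:,::-1])
E
```

```text
time: 6.8
tool_pos: [0.4913, -0.1252, 0.1896]
tool_rot: [3.141, 0.004, -0.003]
contact_force: [0.4, -0.0, -4.3]
opening: 0.0247
time: 6.9
tool_pos: [0.4909, -0.1249, 0.1886]
tool_rot: [-3.141, 0.006, -0.003]
contact_force: [-0.5, 0.7, -3.2]
opening: 0.0248
t 6.9 pos [ 490.88 -124.92  188.62] rpy [-179.95    0.33   -0.2 ] F [-0.47  0.71 -3.16] T [0.08 0.01 0.01] open 24.8 q [-0.4   0.34  1.61 -0.    1.2   1.18]
shift cm [ 0.209 -0.193 -0.339] rotvec deg [-0.06  0.33 -0.2 ]
[[331.69899735 150.38004321]
 [332.58762773 143.57849439]]
```

View pics/s8.png

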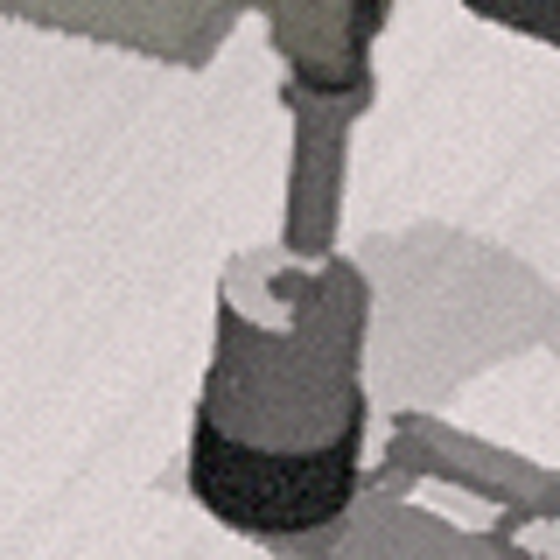

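```bash
python3 -m creep '[[[0.2,-0.2,-0.35,0,0.3,-0.2,-1],[0.2,-0.2,-0.35,0,0.3,-0.2,-1],[0.2,-0.2,-0.35,0,0.3,-0.2,-1]]]'; python3 go.py 493 -123 192 0
cat > look.py <<'E'
import sys
from h import *
name=sys.argv[1]
im=robot.read_camera("side"); np.save(name+".npy",im); o=robot.observe(); p=o["tool_pos"]
g=np.clip(im.astype(float)*1.6,0,255).astype(np.uint8)
u0,v0=290,100
a=cv2.resize(g[v0:v0+90,u0:u0+85],None,fx=6.5,fy=6.5,interpolation=cv2.INTER_CUBIC)
zt=p[2]-.0748
off=np.array([float(sys.argv[2]),float(sys.argv[3])])/1000 if len(sys.argv)>2 else np.zeros(2)
def dr(P,col):
    q=(proj("side",P)-[u0,v0]+.5)*6.5-.5
    cv2.polylines(a,[np.round(q*8).astype(np.int32).reshape(-1,1,2)],True,col,1,cv2.LINE_AA,3)
dr(circ((.493,-.123,.095),.010),(255,0,0)); dr(circ((.493,-.123,.095),.027),(255,0,0))
for z,r in((0,.0096),(.064,.0096),(.064,.017)): dr(circ((p[0]+off[0],p[1]+off[1],zt+z),r),(0,0,255))
cv2.imwrite(f"pics/{name}.png",a[:,:,::-1]); print(p,zt)
E
python3 look.py s9
```

```text
time: 7.25
tool_pos: [0.493, -0.1221, 0.1921]
tool_rot: [-3.141, 0.001, 0.002]
contact_force: [0.6, -0.1, -3.3]
opening: 0.0247
t 7.25 pos [ 493.03 -122.13  192.11] rpy [-1.7996e+02  4.0000e-02  1.1000e-01] F [ 0.65 -0.11 -3.35] T [-0.01  0.06  0.04] open 24.68 q [-0.39  0.33  1.61  0.    1.2   1.17]
shift cm [-0.003  0.087  0.011] rotvec deg [-0.04  0.04  0.11]
[ 0.49294842 -0.12225413  0.19205301] 0.117253013176529
```

View pics/s9.png

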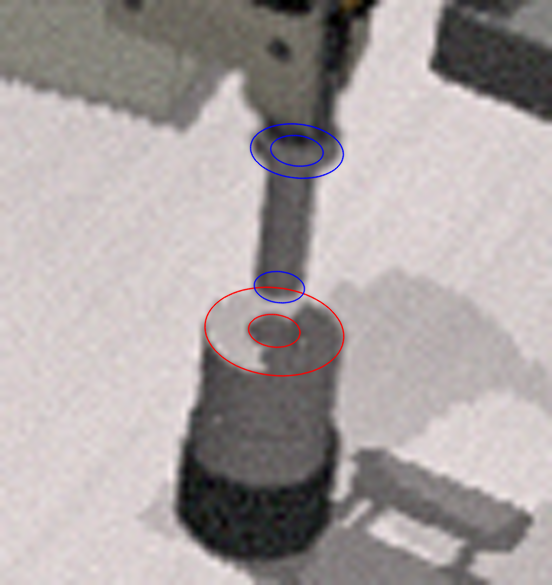

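```bash
cat > rodfit.py <<'E'
import sys
from h import *
from scipy.optimize import minimize
def rodfit(im,zt,xy0,zlo=.006,zhi=.058,r=.0096):
    c="side"; g=cv2.GaussianBlur(cv2.cvtColor(im,cv2.COLOR_RGB2GRAY).astype(np.float32),(0,0),.7)
    K,k,R,t=cam(c); C=-R.T@t
    S=lambda P:(lambda p:cv2.remap(g,p[:,:1],p[:,1:],cv2.INTER_CUBIC)[:,0])(proj(c,P).astype(np.float32))
    zs=np.linspace(zt+zlo,zt+zhi,40)
    def sides(q):
        d=np.array([q[0],q[1]])-C[:2]; d/=np.linalg.norm(d); n=np.array([-d[1],d[0]]); s=0
        for sg in(1,-1):
            f=lambda rr:np.c_[np.tile(np.array(q)+sg*n*rr,(40,1)),zs]
            s+=(S(f(r+.0012))-S(f(r-.0012))).mean()
        return s
    d=np.array(xy0)-C[:2]; d/=np.linalg.norm(d); n=np.array([-d[1],d[0]])
    ks=np.arange(-5,5.01,.05)*1e-3
    sc=[sides(np.array(xy0)+n*k) for k in ks]; i=int(np.argmax(sc))
    # bottom arc facing the camera, along d
    ang=np.arctan2(-d[1],-d[0])+np.linspace(-.8,.8,31)
    def arc(q,rr): return np.c_[q[0]+rr*np.cos(ang),q[1]+rr*np.sin(ang),np.full(31,zt)]
    b=[]
    for k in ks:
        q=np.array(xy0)+n*ks[i]+d*k; b.append((S(arc(q,r+.0015))-S(arc(q,r-.0015))).mean())
    b=np.array(b); j=int(np.argmax(np.abs(b)))
    return n,d,ks[i],sc[i],ks[j],b[j]
if __name__=="__main__":
    im=np.load(sys.argv[1]); a=[float(v)/1000 for v in sys.argv[2:5]]
    n,d,l,s,m,b=rodfit(im,a[2],a[:2]); print("lateral",n,round(l*1000,2),"score",s,"| depth",d,round(m*1000,2),b)
    print("rod-axis by sides:",np.array(a[:2])+n*l)
E
python3 rodfit.py s9.npy 492.9 -122.3 117.2
```

```text
lateral [0.92094163 0.38970055] 0.7 score 66.84142 | depth [ 0.38970055 -0.92094163] 3.1 22.138742
rod-axis by sides: [ 0.49354466 -0.12202721]
```

```bash
python3 -m creep '[[[-0.07,0.08,0.5,0,0,0,-1],[-0.07,0.08,1,0,0,0,-1],[-0.07,0.08,1.5,0,0,0.1,-1],[-0.07,0.08,1.5,0,0,0.1,-1],[-0.07,0.08,1.5,0,0,0.1,-1]]]'; python3 go.py 492.3 -123 177 0
python3 look.py s10 0.7 0;python3 rodfit.py s10.npy 492.3 -123 102.2
```

```text
time: 7.8
tool_pos: [0.4922, -0.1231, 0.1768]
tool_rot: [-3.141, 0.001, -0.0]
contact_force: [0.3, -0.1, -2.4]
opening: 0.0246
t 7.8 pos [ 492.16 -123.07  176.83] rpy [-1.7995e+02  7.0000e-02 -1.0000e-02] F [ 0.3  -0.09 -2.38] T [ 0.   -0.04  0.03] open 24.63 q [-0.4   0.35  1.63  0.    1.16  1.17]
shift cm [ 0.014 -0.007 -0.017] rotvec deg [-0.05  0.07 -0.01]
[ 0.49231683 -0.12312795  0.17705506] 0.10225505696393333
lateral [0.92134261 0.38875158] 0.15 score 63.129128 | depth [ 0.38875158 -0.92134261] -5.0 1.6494888
rod-axis by sides: [ 0.4924382  -0.12294169]
```

View pics/s10.png

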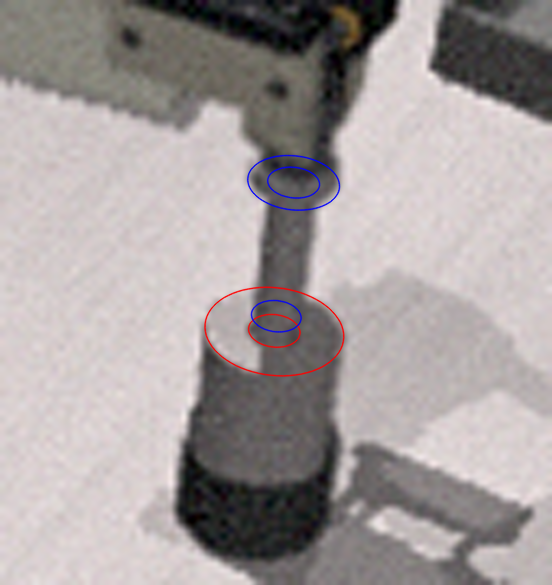

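```bash
python3 -m creep '[[[0.02,0,0.2,0,0,0,-1],[0.02,0,0.45,0,0,0,-1],[0.02,0,0.45,0,0,0,-1]]]'; for i in 1 2; do python3 go.py 492.6 -123 171 0; done
python3 look.py s11 0.7 0
python3 -m creep '[[[0,0,0.1,0,0,0,-1],[0,0,0.1,0,0,0,-1]]]'; python3 go.py
```

```text
time: 8.15
tool_pos: [0.4923, -0.1231, 0.1722]
tool_rot: [-3.141, 0.001, -0.0]
contact_force: [-0.1, 0.3, -3.5]
opening: 0.0247
t 8.15 pos [ 492.28 -123.05  172.19] rpy [-1.7995e+02  8.0000e-02 -2.0000e-02] F [-0.1   0.33 -3.54] T [ 0.01  0.06 -0.  ] open 24.68 q [-0.4   0.35  1.64  0.    1.15  1.17]
shift cm [ 0.032 -0.005  0.119] rotvec deg [-0.05  0.08 -0.02]
t 8.15 pos [ 492.28 -123.05  172.19] rpy [-1.7995e+02  8.0000e-02 -2.0000e-02] F [-0.1   0.33 -3.54] T [ 0.01  0.06 -0.  ] open 24.68 q [-0.4   0.35  1.64  0.    1.15  1.17]
shift cm [ 0.032 -0.005  0.119] rotvec deg [-0.05  0.08 -0.02]
[ 0.49237448 -0.12305735  0.17237471] 0.09757471053204772
time: 8.4
tool_pos: [0.4923, -0.123, 0.1713]
tool_rot: [-3.141, 0.001, -0.0]
contact_force: [-0.6, 0.2, -3.5]
opening: 0.0249
t 8.4 pos [ 492.31 -123.04  171.26] rpy [-1.7995e+02  8.0000e-02 -1.0000e-02] F [-0.6   0.2  -3.48] T [ 0.05  0.02 -0.03] open 24.88 q [-0.4   0.35  1.64  0.    1.15  1.17]
```

View pics/s11.png

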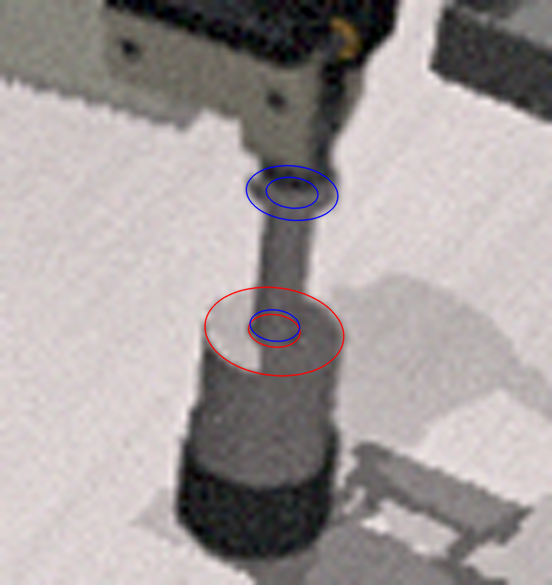

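```bash
python3 -m creep '[[[0.02,0,0.05,0,0,0,-1],[0.02,0,0.07,0,0,0,-1]]]'; python3 -m creep '[[[0,0,0.05,0,0,0,-1],[0,0,0.05,0,0,0,-1]]]';python3 -m creep '[[[0,0,0.05,0,0,0,-1],[0,0,0.05,0,0,0,-1]]]'
```

```text
time: 8.6
tool_pos: [0.4925, -0.1231, 0.1705]
tool_rot: [-3.141, 0.001, -0.0]
contact_force: [-0.7, 0.6, -2.7]
opening: 0.0248
time: 8.8
tool_pos: [0.4925, -0.1231, 0.17]
tool_rot: [-3.141, 0.001, -0.0]
contact_force: [0.0, -0.3, -2.5]
opening: 0.0249
time: 9.0
tool_pos: [0.4925, -0.123, 0.1694]
tool_rot: [-3.141, 0.002, -0.0]
contact_force: [0.4, 0.9, -4.1]
opening: 0.025
```

```bash
for i in 1; do python3 -m creep '[[[0,0,0.05,0,0,0,-1],[0,0,0.05,0,0,0,-1]]]'; done; python3 -m creep '[[[0,0,0.05,0,0,0,-1],[0,0,0.05,0,0,0,-1]]]';python3 -m creep '[[[0,0,0.05,0,0,0,-1],[0,0,0.05,0,0,0,-1]]]'
```

```text
time: 9.2
tool_pos: [0.4926, -0.1231, 0.1691]
tool_rot: [-3.141, 0.001, -0.0]
contact_force: [-1.1, -0.5, -1.9]
opening: 0.0247
time: 9.4
tool_pos: [0.4927, -0.1232, 0.1689]
tool_rot: [-3.141, 0.001, -0.0]
contact_force: [-0.4, -0.0, -1.1]
opening: 0.0253
time: 9.6
tool_pos: [0.4929, -0.1232, 0.1687]
tool_rot: [-3.141, 0.0, -0.0]
contact_force: [-0.9, 0.7, 2.5]
opening: 0.0247
```

```bash
python3 go.py; python3 -m creep '[[[-0.01,0.02,0.05,0,0,0,-1],[-0.01,0.04,0.05,0,0,0,-1],[-0.01,0.06,0.05,0,0,0,-1],[-0.01,0.08,0.05,0,0,0,-1]]]';python3 -m creep '[[[0,0.02,0.05,0,0,0,-1],[0,0.04,0.05,0,0,0,-1],[0,0.06,0.05,0,0,0,-1],[0,0.08,0.05,0,0,0,-1]]]'
```

```text
t 9.6 pos [ 492.9  -123.22  168.74] rpy [-1.7999e+02  0.0000e+00 -1.0000e-02] F [-0.92  0.68  2.52] T [ 0.03  0.19 -0.05] open 24.72 q [-0.4   0.36  1.64  0.    1.14  1.17]
time: 10.0
tool_pos: [0.4929, -0.1239, 0.1685]
tool_rot: [-3.141, -0.0, -0.0]
contact_force: [-1.1, 1.8, 5.3]
opening: 0.0249
time: 10.4
tool_pos: [0.4931, -0.1245, 0.1684]
tool_rot: [-3.141, -0.001, -0.0]
contact_force: [-1.6, 1.6, 7.1]
opening: 0.025
```

```bash
python3 go.py; python3 -m creep '[[[0,0,0.03,0,0,0,-1]]]'; python3 go.py;python3 -m creep '[[[0,0,0.03,0,0,0,-1]]]'; python3 go.py; python3 look.py s12 0.7 0;  python3 rodfit.py s12.npy 493 -124.5 93.6
```

```text
t 10.4 pos [ 493.05 -124.54  168.4 ] rpy [-1.7996e+02 -5.0000e-02 -1.0000e-02] F [-1.6   1.62  7.1 ] T [ 0.45  0.35 -0.02] open 24.97 q [-0.4   0.36  1.64  0.    1.14  1.17]
time: 10.5
tool_pos: [0.4931, -0.1244, 0.1684]
tool_rot: [-3.141, -0.001, -0.0]
contact_force: [-1.7, 1.6, 5.1]
opening: 0.0246
t 10.5 pos [ 493.12 -124.39  168.45] rpy [-1.7995e+02 -7.0000e-02 -1.0000e-02] F [-1.69  1.64  5.14] T [0.42 0.4  0.02] open 24.64 q [-0.4   0.36  1.64  0.    1.14  1.17]
time: 10.6
tool_pos: [0.4931, -0.1242, 0.1684]
tool_rot: [-3.141, -0.002, -0.0]
contact_force: [-1.4, 1.4, 6.3]
opening: 0.025
t 10.6 pos [ 493.14 -124.22  168.43] rpy [-1.7994e+02 -9.0000e-02 -1.0000e-02] F [-1.36  1.37  6.33] T [ 0.34  0.44 -0.01] open 24.99 q [-0.4   0.36  1.64  0.    1.14  1.17]
[ 0.49315427 -0.12424632  0.16845334] 0.09365334119566796
lateral [0.92131268 0.38882252] 0.35 score 57.278503 | depth [ 0.38882252 -0.92131268] -4.05 6.7438054
rod-axis by sides: [ 0.49332246 -0.12436391]
```

View pics/s12.png

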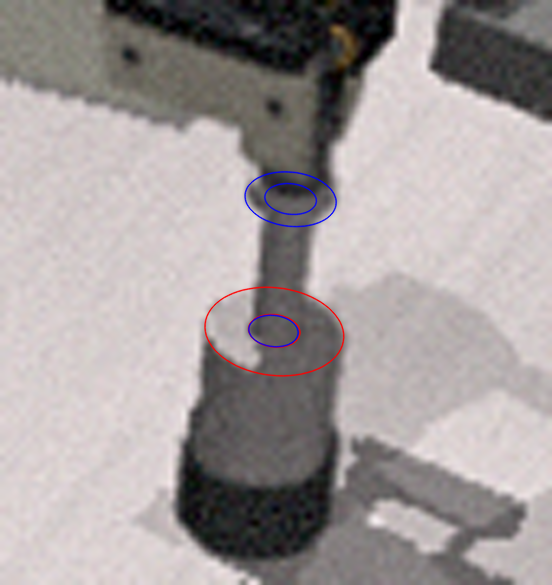

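```bash
python3 -m creep '[[[-0.03,-0.04,0.03,0,0,0,-1],[-0.04,-0.08,0.03,0,0,0,-1],[-0.04,-0.1,0.03,0,0,0,-1]]]';python3 go.py; python3 -m creep '[[[0,-0.03,0.04,0,0,0,-1],[0,-0.06,0.04,0,0,0,-1]]]';python3 go.py; python3 -m creep '[[[0,-0.03,0.04,0,0,0,-1],[0,-0.06,0.04,0,0,0,-1]]]';python3 go.py;python3 -m creep '[[[0,-0.03,0.04,0,0,0,-1],[0,-0.06,0.04,0,0,0,-1]]]';python3 go.py
```

```text
time: 10.95
tool_pos: [0.4929, -0.1234, 0.1684]
tool_rot: [-3.141, -0.002, -0.0]
contact_force: [-0.3, 0.3, 4.9]
opening: 0.0248
t 10.95 pos [ 492.93 -123.43  168.45] rpy [-1.7998e+02 -1.2000e-01 -0.0000e+00] F [-0.33  0.26  4.93] T [ 0.05  0.29 -0.05] open 24.8 q [-0.4   0.36  1.65  0.    1.14  1.17]
time: 11.15
tool_pos: [0.4931, -0.1232, 0.1684]
tool_rot: [3.141, -0.003, -0.0]
contact_force: [-1.6, -0.2, 6.7]
opening: 0.0251
t 11.15 pos [ 493.08 -123.19  168.43] rpy [ 1.7998e+02 -1.6000e-01 -0.0000e+00] F [-1.65 -0.2   6.74] T [-0.08  0.38 -0.02] open 25.08 q [-0.4   0.36  1.65  0.    1.14  1.17]
time: 11.35
tool_pos: [0.4932, -0.123, 0.1684]
tool_rot: [3.14, -0.003, 0.0]
contact_force: [-1.3, -0.6, 6.2]
opening: 0.0249
t 11.35 pos [ 493.2  -122.98  168.39] rpy [ 1.7992e+02 -1.8000e-01  1.0000e-02] F [-1.33 -0.63  6.23] T [-0.18  0.4   0.01] open 24.86 q [-0.4   0.35  1.65  0.    1.14  1.18]
time: 11.55
tool_pos: [0.4933, -0.1228, 0.1684]
tool_rot: [3.139, -0.004, 0.0]
contact_force: [-1.3, -0.1, 6.0]
opening: 0.025
t 11.55 pos [ 493.29 -122.83  168.38] rpy [ 1.7987e+02 -2.1000e-01  1.0000e-02] F [-1.27 -0.14  5.98] T [-0.16  0.48 -0.  ] open 25.01 q [-0.39  0.35  1.65 -0.    1.14  1.18]
```

```bash
python3 - <<'E'
from rodfit import *
for f in("side0","side1","side2","side8","s9","s12"):
    im=np.load(f+".npy")
    n,d,l,s,m,b=rodfit(im,0.0,(.493,-.123),zlo=.05,zhi=.085,r=.027); out=[f,"die lat",round(l*1e3,2),round(float(s),1)]
    if f in("s9","s12"):
        z,p=dict(s9=(.1172,(.493,-.123)),s12=(.0937,(.493,-.123)))[f]
        for lo,hi in((.01,.055),(.01,.03),(.035,.055)):
            n,d,l,s,m,b=rodfit(im,z,p,zlo=lo,zhi=hi); out+=["rod lat",round(l*1e3,2),round(float(s),1)]
    print(*out)
E
```

```text
side0 die lat -0.15 63.4
side1 die lat -0.15 68.1
side2 die lat -0.15 67.7
side8 die lat -0.05 61.4
s9 die lat -0.05 61.2 rod lat 0.75 68.2 rod lat 0.65 69.0 rod lat 0.85 68.7
s12 die lat -0.35 60.4 rod lat -0.3 60.8 rod lat -0.45 51.2 rod lat -0.1 69.3
```

```bash
python3 go.py 492.3 -122.5 171.5 0; python3 -m creep '[[[-0.1,-0.03,-0.3,-0.1,0,0,-1],[-0.1,-0.03,-0.3,-0.15,-0.2,0,-1],[-0.1,-0.03,-0.3,-0.15,-0.2,0,-1]]]'; python3 go.py 492.3 -122.5 171.5 0; cat > lat.py <<'E'
from rodfit import *
im=robot.read_camera("side"); p=robot.observe()["tool_pos"]; z=p[2]-.0748
o=[]
for lo,hi in((.01,.055),(.01,.03),(.035,.055)):
    n,d,l,s,m,b=rodfit(im,z,(.493,-.123),zlo=lo,zhi=hi); o+=[round(l*1e3,2)]
n,d,l,s,m,b=rodfit(im,0.0,(.493,-.123),zlo=.05,zhi=.085,r=.027)
print("rod",o,"die",round(l*1e3,2),"tcp n",round(float(n@(p[:2]-[.493,-.123]))*1e3,2),"pos",np.round(p*1e3,2))
E
python3 lat.py
```

```text
t 11.55 pos [ 493.29 -122.83  168.38] rpy [ 1.7987e+02 -2.1000e-01  1.0000e-02] F [-1.27 -0.14  5.98] T [-0.16  0.48 -0.  ] open 25.01 q [-0.39  0.35  1.65 -0.    1.14  1.18]
shift cm [-0.098 -0.032 -0.313] rotvec deg [ 0.13 -0.21  0.01]
time: 11.85
tool_pos: [0.4921, -0.1224, 0.1708]
tool_rot: [3.137, 0.001, 0.0]
contact_force: [-0.2, 0.1, -3.7]
opening: 0.0248
t 11.85 pos [ 492.07 -122.41  170.83] rpy [1.7974e+02 5.0000e-02 1.0000e-02] F [-0.22  0.11 -3.66] T [ 0.08  0.02 -0.02] open 24.78 q [-0.39  0.35  1.64 -0.01  1.14  1.18]
shift cm [ 0.023  0.01  -0.067] rotvec deg [0.26 0.05 0.01]
rod [np.float64(-0.35), np.float64(-0.55), np.float64(-0.2)] die -0.15 tcp n -0.61 pos [ 492.09 -122.41  170.84]
```

```bash
python3 -m creep '[[[0.02,0,0.05,0.26,0,0,-1],[0.02,0,0.1,0.26,0,0,-1],[0.02,0,0.1,0.26,0,0,-1]]]'; python3 go.py; python3 -m creep '[[[0,0,0.1,0,0,0,-1],[0,0,0.1,0,0,0,-1],[0,0,0.1,0,0,0,-1]]]'; python3 go.py;python3 -m creep '[[[0,0,0.05,0,0,0,-1],[0,0,0.05,0,0,0,-1]]]'; python3 go.py
```

```text
time: 12.2
tool_pos: [0.4922, -0.1224, 0.1696]
tool_rot: [-3.141, 0.001, 0.0]
contact_force: [0.5, 0.5, -3.5]
opening: 0.0248
t 12.2 pos [ 492.21 -122.41  169.58] rpy [-1.7999e+02  7.0000e-02  1.0000e-02] F [ 0.48  0.54 -3.47] T [0.09 0.01 0.  ] open 24.84 q [-0.39  0.35  1.64 -0.    1.14  1.18]
time: 12.5
tool_pos: [0.4921, -0.1224, 0.1685]
tool_rot: [-3.141, 0.001, 0.0]
contact_force: [-0.6, 0.5, -3.4]
opening: 0.025
t 12.5 pos [ 492.12 -122.37  168.49] rpy [-1.7998e+02  8.0000e-02  1.0000e-02] F [-0.55  0.46 -3.38] T [ 0.04  0.08 -0.02] open 24.95 q [-0.39  0.36  1.65 -0.    1.14  1.18]
time: 12.7
tool_pos: [0.4921, -0.1223, 0.1679]
tool_rot: [-3.141, 0.001, 0.0]
contact_force: [-0.4, 0.5, -3.7]
opening: 0.0246
t 12.7 pos [ 492.09 -122.33  167.95] rpy [-1.7998e+02  8.0000e-02  1.0000e-02] F [-0.41  0.55 -3.72] T [ 0.02 -0.01 -0.03] open 24.58 q [-0.39  0.36  1.65 -0.    1.14  1.18]
```

The force stays at the rod's weight below the earlier contact height, so the tip is in the bore. I'll go on down gently.

```bash
python3 -m creep '[[[0,0,0.1,0,0,0,-1],[0,0,0.2,0,0,0,-1],[0,0,0.2,0,0,0,-1]]]'; python3 go.py; python3 -m creep '[[[0,0,0.1,0,0,0,-1],[0,0,0.2,0,0,0,-1],[0,0,0.2,0,0,0,-1]]]'; python3 go.py;python3 -m creep '[[[0,0,0.1,0,0,0,-1],[0,0,0.2,0,0,0,-1],[0,0,0.2,0,0,0,-1]]]'; python3 go.py; python3 lat.py
```

```text
time: 13.0
tool_pos: [0.492, -0.1223, 0.1657]
tool_rot: [-3.141, 0.002, 0.0]
contact_force: [-0.3, 0.4, -4.2]
opening: 0.0249
t 13.0 pos [ 491.98 -122.31  165.75] rpy [-1.7998e+02  1.0000e-01  1.0000e-02] F [-0.26  0.39 -4.18] T [0.1  0.08 0.  ] open 24.91 q [-0.39  0.36  1.65 -0.    1.14  1.18]
time: 13.3
tool_pos: [0.4919, -0.1223, 0.1636]
tool_rot: [-3.141, 0.002, 0.0]
contact_force: [-0.4, -0.1, -3.0]
opening: 0.0248
t 13.3 pos [ 491.91 -122.33  163.58] rpy [-1.7997e+02  1.1000e-01  1.0000e-02] F [-0.39 -0.05 -3.03] T [0.03 0.06 0.03] open 24.81 q [-0.39  0.36  1.65 -0.    1.13  1.18]
time: 13.6
tool_pos: [0.4918, -0.1223, 0.1614]
tool_rot: [-3.141, 0.002, 0.0]
contact_force: [0.5, -1.0, -2.5]
opening: 0.0247
t 13.6 pos [ 491.83 -122.3   161.4 ] rpy [-1.7997e+02  1.3000e-01  1.0000e-02] F [ 0.47 -0.95 -2.54] T [ 0.08 -0.03 -0.  ] open 24.72 q [-0.39  0.36  1.66 -0.    1.12  1.18]
rod [np.float64(-0.5), np.float64(-0.65), np.float64(-0.5)] die -0.05 tcp n -0.78 pos [ 491.86 -122.31  161.47]
```

```bash
python3 go.py 492.2 -122.3 158.4 0; python3 -m creep '[[[0.02,0,0.1,0,0.1,0,-1],[0.04,0,0.2,0,0.15,0,-1],[0.04,0,0.3,0,0.15,0,-1],[0.04,0,0.3,0,0.15,0,-1]]]'; python3 go.py 492.2 -122.3 155.4 0
```

```text
t 13.65 pos [ 491.86 -122.31  161.47] rpy [-1.7997e+02  1.3000e-01  1.0000e-02] F [-0.46  0.16 -2.64] T [ 0.12  0.04 -0.01] open 24.88 q [-0.39  0.36  1.66 -0.    1.12  1.18]
shift cm [ 0.035 -0.001  0.307] rotvec deg [-0.03  0.13  0.01]
time: 14.05
tool_pos: [0.4922, -0.1223, 0.1583]
tool_rot: [-3.141, -0.0, 0.0]
contact_force: [1.1, -0.6, -3.3]
opening: 0.0248
t 14.05 pos [ 492.16 -122.27  158.29] rpy [-1.7996e+02 -1.0000e-02  1.0000e-02] F [ 1.09 -0.6  -3.27] T [0.08 0.06 0.02] open 24.79 q [-0.4   0.37  1.66  0.    1.11  1.18]
shift cm [0.004 0.003 0.289] rotvec deg [-0.04 -0.01  0.01]
```

```bash
python3 -m creep '[[[0,0,0.1,0,0,0,-1],[0,0,0.2,0,0,0,-1],[0,0,0.3,0,0,0,-1],[0,0,0.3,0,0,0,-1]]]'; python3 go.py 492.2 -122.3 155.4 0;  python3 -m creep '[[[0,0,0.1,0,0,0,-1],[0,0,0.2,0,0,0,-1],[0,0,0.3,0,0,0,-1]]]'; python3 go.py 492.2 -122.3 155.4 0
```

```text
time: 14.45
tool_pos: [0.492, -0.1222, 0.1551]
tool_rot: [-3.141, 0.0, 0.0]
contact_force: [0.2, 0.3, -3.8]
opening: 0.0251
t 14.45 pos [ 492.02 -122.24  155.08] rpy [-1.7996e+02  2.0000e-02  1.0000e-02] F [ 0.24  0.31 -3.79] T [0.09 0.05 0.05] open 25.13 q [-0.4   0.37  1.67  0.    1.11  1.18]
shift cm [ 0.018  0.006 -0.032] rotvec deg [-0.04  0.02  0.01]
time: 14.75
tool_pos: [0.492, -0.1222, 0.152]
tool_rot: [-3.141, 0.0, 0.0]
contact_force: [-0.3, 0.3, -3.0]
opening: 0.0248
t 14.75 pos [ 492.01 -122.2   152.01] rpy [-1.7995e+02  2.0000e-02  1.0000e-02] F [-0.26  0.26 -3.03] T [0.13 0.09 0.01] open 24.78 q [-0.4   0.37  1.67  0.    1.1   1.18]
shift cm [ 0.019  0.01  -0.339] rotvec deg [-0.05  0.02  0.01]
```

```bash
python3 -m creep '[[[0.01,0,0.1,0,0,0,-1],[0.01,0,0.2,0,0,0,-1],[0.01,0,0.25,0,0,0,-1]]]'; python3 go.py 492.2 -122.3 155.4 0;  python3 -m creep '[[[0,0,0.1,0,0,0,-1],[0,0,0.2,0,0,0,-1],[0,0,0.25,0,0,0,-1]]]'; python3 go.py 492.2 -122.3 155.4 0
```

```text
time: 15.05
tool_pos: [0.4921, -0.1221, 0.1494]
tool_rot: [-3.141, 0.0, 0.0]
contact_force: [-1.0, 0.5, -3.1]
opening: 0.0251
t 15.05 pos [ 492.07 -122.14  149.4 ] rpy [-1.7995e+02  2.0000e-02  1.0000e-02] F [-0.96  0.52 -3.05] T [0.14 0.14 0.03] open 25.11 q [-0.4   0.38  1.67  0.    1.09  1.18]
shift cm [ 0.013  0.015 -0.6  ] rotvec deg [-0.05  0.02  0.01]
time: 15.35
tool_pos: [0.4921, -0.1221, 0.1468]
tool_rot: [-3.141, 0.0, 0.0]
contact_force: [0.4, 1.0, -2.7]
opening: 0.0252
t 15.35 pos [ 492.06 -122.12  146.78] rpy [-1.7994e+02  3.0000e-02  1.0000e-02] F [ 0.43  0.96 -2.7 ] T [ 0.16  0.1  -0.  ] open 25.23 q [-0.4   0.38  1.68  0.    1.09  1.18]
shift cm [ 0.014  0.017 -0.862] rotvec deg [-0.06  0.03  0.01]
```

```bash
python3 -m creep '[[[0,0,0.1,0,0,0,-1],[0,0,0.2,0,0,0,-1],[0,0,0.25,0,0,0,-1]]]'; python3 go.py 492.2 -122.3 155.4 0
```

```text
time: 15.65
tool_pos: [0.492, -0.1221, 0.1441]
tool_rot: [-3.141, 0.001, 0.0]
contact_force: [-1.1, 0.8, -3.0]
opening: 0.0254
t 15.65 pos [ 492.01 -122.14  144.13] rpy [-1.7994e+02  4.0000e-02  1.0000e-02] F [-1.08  0.77 -2.97] T [ 0.2   0.09 -0.02] open 25.41 q [-0.4   0.38  1.68  0.    1.08  1.18]
shift cm [ 0.019  0.015 -1.127] rotvec deg [-0.06  0.04  0.01]
```

```bash
python3 -m creep '[[[0,-0.02,0.1,0,0,0,-1],[0,-0.02,0.2,0,0,0,-1],[0,-0.02,0.25,0,0,0,-1]]]'; python3 go.py
```

```text
time: 15.95
tool_pos: [0.492, -0.122, 0.1415]
tool_rot: [-3.141, 0.001, 0.0]
contact_force: [-0.7, 0.3, -3.2]
opening: 0.0249
t 15.95 pos [ 492.   -121.96  141.52] rpy [-1.7994e+02  4.0000e-02  1.0000e-02] F [-0.67  0.28 -3.18] T [0.08 0.06 0.01] open 24.86 q [-0.39  0.39  1.68  0.    1.07  1.18]
```

```bash
python3 -m creep '[[[0,0,0.1,0,0,0,-1],[0,0,0.2,0,0,0,-1],[0,0,0.25,0,0,0,-1]]]'; python3 go.py
```

```text
time: 16.25
tool_pos: [0.492, -0.122, 0.1389]
tool_rot: [-3.141, 0.001, 0.0]
contact_force: [0.4, 0.6, -3.9]
opening: 0.0248
t 16.25 pos [ 492.   -121.97  138.9 ] rpy [-1.7994e+02  4.0000e-02  1.0000e-02] F [ 0.36  0.6  -3.86] T [0.11 0.06 0.05] open 24.84 q [-0.39  0.39  1.69  0.    1.07  1.18]
```

```bash
python3 -m creep '[[[0,0,0.1,0,0,0,-1],[0,0,0.2,0,0,0,-1],[0,0,0.25,0,0,0,-1]]]'; python3 go.py
```

```text
time: 16.55
tool_pos: [0.492, -0.122, 0.1363]
tool_rot: [-3.141, 0.001, 0.0]
contact_force: [0.0, 0.8, -2.6]
opening: 0.0247
t 16.55 pos [ 491.99 -121.97  136.29] rpy [-1.7995e+02  4.0000e-02  1.0000e-02] F [ 0.03  0.8  -2.63] T [0.08 0.09 0.  ] open 24.71 q [-0.39  0.39  1.69  0.    1.06  1.18]
```

```bash
python3 -m creep '[[[0,0,0.1,0,0,0,-1],[0,0,0.2,0,0,0,-1]]]'; python3 go.py
```

```text
time: 16.75
tool_pos: [0.4921, -0.122, 0.1344]
tool_rot: [-3.141, 0.0, 0.0]
contact_force: [-0.8, 1.1, -0.8]
opening: 0.0254
t 16.75 pos [ 492.09 -121.96  134.36] rpy [-1.7995e+02  3.0000e-02  1.0000e-02] F [-0.79  1.11 -0.77] T [0.19 0.17 0.03] open 25.35 q [-0.39  0.39  1.69  0.    1.06  1.18]
```

```bash
python3 -m creep '[[[0,0,0.1,0,0,0,-1],[0,0,0.15,0,0,0,-1]]]'; python3 go.py
```

```text
time: 16.95
tool_pos: [0.4922, -0.122, 0.1331]
tool_rot: [-3.141, 0.0, 0.0]
contact_force: [-1.0, 0.2, -0.1]
opening: 0.0248
t 16.95 pos [ 492.22 -121.96  133.06] rpy [-1.7995e+02  0.0000e+00  1.0000e-02] F [-1.04  0.17 -0.13] T [0.27 0.17 0.07] open 24.8 q [-0.39  0.4   1.69  0.    1.05  1.18]
```

```bash
python3 -m creep '[[[0,0,0.1,0,0,0,-1],[0,0,0.15,0,0,0,-1]]]'; python3 go.py
```

```text
time: 17.15
tool_pos: [0.4922, -0.122, 0.1316]
tool_rot: [-3.141, -0.0, 0.0]
contact_force: [-0.6, 1.1, 0.1]
opening: 0.0247
t 17.15 pos [ 492.22 -121.95  131.58] rpy [-1.7995e+02 -0.0000e+00  1.0000e-02] F [-0.58  1.14  0.08] T [ 0.24  0.2  -0.04] open 24.7 q [-0.39  0.4   1.7   0.    1.05  1.18]
```

```bash
python3 -m creep '[[[0,-0.02,0.1,0,0,0,-1],[0,-0.02,0.2,0,0,0,-1]]]'; python3 go.py; python3 look.py s13 0.3 0
```

```text
time: 17.35
tool_pos: [0.4922, -0.1219, 0.1295]
tool_rot: [-3.141, -0.0, 0.0]
contact_force: [0.1, 0.6, 1.0]
opening: 0.0251
t 17.35 pos [ 492.24 -121.86  129.53] rpy [-1.7997e+02 -1.0000e-02  1.0000e-02] F [0.12 0.59 1.05] T [ 0.07  0.16 -0.07] open 25.07 q [-0.39  0.4   1.7   0.    1.04  1.18]
[ 0.49219231 -0.12186848  0.1293804 ] 0.05458039523955169
```

View pics/s13.png

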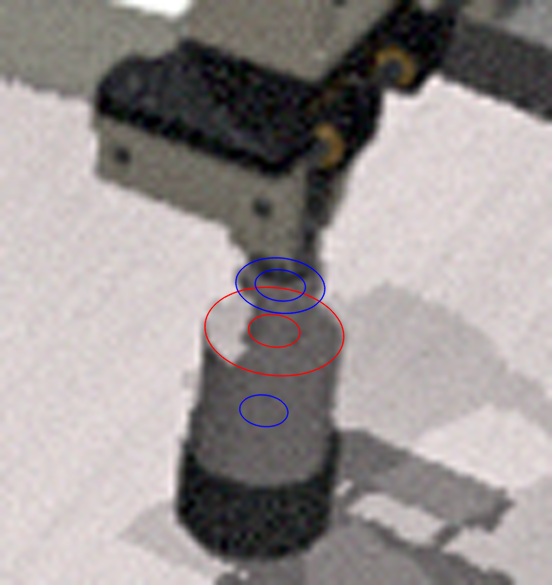

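```bash
python3 -m creep '[[[0,0,0.1,0,0,0,-1],[0,0,0.2,0,0,0,-1],[0,0,0.3,0,0,0,-1]]]'; python3 go.py
```

```text
time: 17.7
tool_pos: [0.4922, -0.1219, 0.1262]
tool_rot: [-3.141, 0.0, 0.0]
contact_force: [-1.2, 0.7, -0.3]
opening: 0.0251
t 17.7 pos [ 492.16 -121.9   126.25] rpy [-1.7997e+02  1.0000e-02  1.0000e-02] F [-1.22  0.67 -0.29] T [0.07 0.17 0.02] open 25.12 q [-0.39  0.4   1.7   0.    1.03  1.18]
```

```bash
python3 -m creep '[[[0,0,0.1,0,0,0,-1],[0,0,0.2,0,0,0,-1],[0,0,0.3,0,0,0,-1]]]'; python3 go.py
```

```text
time: 18.0
tool_pos: [0.4921, -0.1219, 0.1231]
tool_rot: [-3.141, 0.0, 0.0]
contact_force: [-0.2, 0.3, -1.0]
opening: 0.0249
t 18.0 pos [ 492.14 -121.88  123.1 ] rpy [-1.7997e+02  1.0000e-02  1.0000e-02] F [-0.18  0.31 -1.  ] T [0.05 0.2  0.05] open 24.86 q [-0.39  0.41  1.71  0.    1.03  1.18]
```

```bash
python3 -m creep '[[[0,0,0.1,0,0,0,-1],[0,0,0.2,0,0,0,-1],[0,0,0.3,0,0,0,-1]]]'; python3 go.py
```

```text
time: 18.3
tool_pos: [0.4921, -0.1219, 0.1199]
tool_rot: [-3.141, 0.0, 0.0]
contact_force: [-0.3, 0.7, -1.6]
opening: 0.0247
t 18.3 pos [ 492.08 -121.88  119.92] rpy [-1.7996e+02  2.0000e-02  1.0000e-02] F [-0.33  0.68 -1.61] T [ 0.04  0.15 -0.05] open 24.75 q [-0.39  0.41  1.71  0.    1.02  1.18]
```

```bash
python3 -m creep '[[[0,0,0.1,0,0,0,-1],[0,0,0.2,0,0,0,-1],[0,0,0.3,0,0,0,-1]]]'; python3 go.py
```

```text
time: 18.6
tool_pos: [0.492, -0.1219, 0.1168]
tool_rot: [-3.141, 0.001, 0.0]
contact_force: [-0.9, -0.7, -2.6]
opening: 0.0247
t 18.6 pos [ 492.04 -121.89  116.76] rpy [-1.7996e+02  3.0000e-02  1.0000e-02] F [-0.86 -0.71 -2.57] T [-0.01  0.12  0.04] open 24.75 q [-0.39  0.42  1.71  0.    1.01  1.18]
```

```bash
python3 -m creep '[[[0,0,0.1,0,0,0,-1],[0,0,0.2,0,0,0,-1],[0,0,0.3,0,0,0,-1]]]'; python3 go.py
```

```text
time: 18.9
tool_pos: [0.492, -0.1219, 0.1136]
tool_rot: [-3.141, 0.001, 0.0]
contact_force: [-0.1, 0.0, -2.2]
opening: 0.0247
t 18.9 pos [ 492.01 -121.86  113.6 ] rpy [-1.7996e+02  4.0000e-02  1.0000e-02] F [-0.12  0.03 -2.24] T [0.   0.1  0.03] open 24.71 q [-0.39  0.42  1.72  0.    1.    1.18]
```

```bash
python3 -m creep '[[[0,0,0.1,0,0,0,-1],[0,0,0.2,0,0,0,-1],[0,0,0.3,0,0,0,-1]]]'; python3 go.py
```

```text
time: 19.2
tool_pos: [0.492, -0.1219, 0.1105]
tool_rot: [-3.141, 0.001, 0.0]
contact_force: [0.0, -0.3, -3.2]
opening: 0.0249
t 19.2 pos [ 491.98 -121.87  110.48] rpy [-1.7996e+02  4.0000e-02  1.0000e-02] F [ 0.   -0.27 -3.22] T [-0.02  0.13  0.01] open 24.87 q [-0.39  0.42  1.72  0.    1.    1.18]
```

```bash
python3 -m creep '[[[0,0,0.1,0,0,0,-1],[0,0,0.2,0,0,0,-1]]]'; python3 go.py; python3 look.py s14 0.3 0
```

```text
time: 19.4
tool_pos: [0.492, -0.1219, 0.1084]
tool_rot: [-3.141, 0.001, 0.0]
contact_force: [-0.9, -0.2, -2.7]
opening: 0.025
t 19.4 pos [ 491.97 -121.86  108.4 ] rpy [-1.7996e+02  4.0000e-02  1.0000e-02] F [-0.94 -0.22 -2.68] T [-0.    0.13 -0.03] open 25.04 q [-0.39  0.43  1.72  0.    0.99  1.18]
[ 0.49188957 -0.12185307  0.10822606] 0.033426060914932915
```

View pics/s14.png

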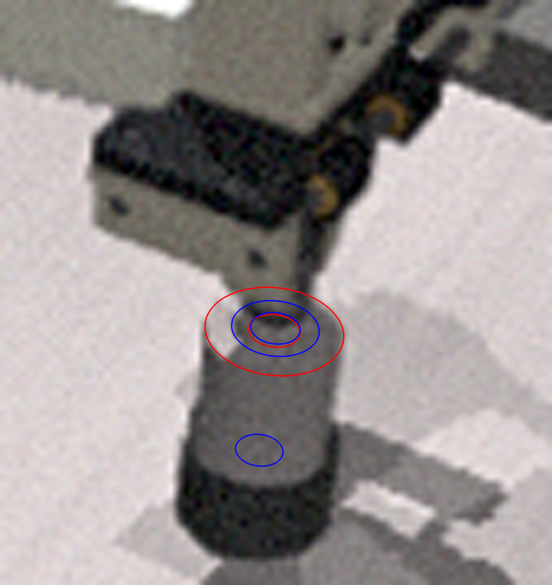

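```bash
python3 -m creep '[[[0,0,0.05,0,0,0,-1],[0,0,0.1,0,0,0,-1],[0,0,0.15,0,0,0,-1]]]'; python3 go.py
```

```text
time: 19.75
tool_pos: [0.492, -0.1219, 0.1068]
tool_rot: [-3.141, 0.001, 0.0]
contact_force: [-0.8, 0.0, -3.2]
opening: 0.0251
t 19.75 pos [ 491.95 -121.86  106.75] rpy [-1.7996e+02  5.0000e-02  1.0000e-02] F [-0.77  0.02 -3.18] T [-0.02  0.14  0.02] open 25.07 q [-0.39  0.43  1.73  0.    0.99  1.18]
```

```bash
python3 -m creep '[[[0,0,0.05,0,0,0,-1],[0,0,0.1,0,0,0,-1]]]'; python3 go.py
```

```text
time: 19.95
tool_pos: [0.492, -0.1219, 0.1057]
tool_rot: [-3.141, 0.001, 0.0]
contact_force: [0.3, -0.5, -3.2]
opening: 0.0248
t 19.95 pos [ 491.96 -121.87  105.72] rpy [-1.7996e+02  4.0000e-02  1.0000e-02] F [ 0.28 -0.51 -3.18] T [-0.08  0.09 -0.01] open 24.83 q [-0.39  0.43  1.73  0.    0.98  1.18]
```

```bash
python3 -m creep '[[[0,0,0.03,0,0,0,-1],[0,0,0.06,0,0,0,-1]]]'; python3 go.py
```

```text
time: 20.15
tool_pos: [0.492, -0.1218, 0.1053]
tool_rot: [-3.141, 0.001, 0.0]
contact_force: [-0.8, 0.4, 0.6]
opening: 0.0248
t 20.15 pos [ 492.02 -121.84  105.27] rpy [-1.7996e+02  3.0000e-02  1.0000e-02] F [-0.82  0.37  0.62] T [0.13 0.21 0.01] open 24.8 q [-0.39  0.43  1.73  0.    0.98  1.18]
```

```bash
python3 -m creep '[[[0,0,0.03,0,0,0,-1],[0,0,0.05,0,0,0,-1]]]'; python3 go.py
```

```text
time: 20.35
tool_pos: [0.4922, -0.1218, 0.1052]
tool_rot: [-3.141, 0.0, 0.0]
contact_force: [-2.3, 0.7, 4.7]
opening: 0.0249
t 20.35 pos [ 492.18 -121.84  105.2 ] rpy [-1.7996e+02  0.0000e+00  1.0000e-02] F [-2.31  0.69  4.7 ] T [0.23 0.4  0.03] open 24.92 q [-0.39  0.43  1.73  0.    0.98  1.18]
```

```bash
python3 -m creep '[[[0,0,0.03,0,0,0,-1],[0,0,0.05,0,0,0,-1]]]'; python3 go.py
```

```text
time: 20.55
tool_pos: [0.4923, -0.1218, 0.1051]
tool_rot: [-3.141, -0.0, 0.0]
contact_force: [-2.4, 1.4, 5.8]
opening: 0.0247
t 20.55 pos [ 492.29 -121.85  105.14] rpy [-1.7997e+02 -2.0000e-02  1.0000e-02] F [-2.39  1.36  5.84] T [0.28 0.57 0.01] open 24.72 q [-0.39  0.43  1.73  0.    0.98  1.18]
```

```bash
python3 -m creep '[[[-0.02,0,0.05,0,0,0,-1],[-0.02,0,0.06,0,0,0,-1],[-0.02,0,0.06,0,0,0,-1]]]'; python3 go.py
```

```text
time: 20.85
tool_pos: [0.4923, -0.1219, 0.1052]
tool_rot: [-3.141, -0.001, 0.0]
contact_force: [-2.5, 1.3, 6.1]
opening: 0.0247
t 20.85 pos [ 492.29 -121.87  105.15] rpy [-1.7998e+02 -7.0000e-02  1.0000e-02] F [-2.54  1.33  6.08] T [0.28 0.46 0.02] open 24.71 q [-0.39  0.43  1.73  0.    0.98  1.18]
```

```bash
python3 -m creep '[[[-0.01,0,0.06,0,0,0,-1],[-0.01,0,0.06,0,0,0,-1],[-0.01,0,0.06,0,0,0,-1],[-0.01,0,0.06,0,0,0,-1],[-0.01,0,0.06,0,0,0,-1]]]'; python3 go.py; python3 look.py s15 0.3 0
```

```text
time: 21.35
tool_pos: [0.4923, -0.1218, 0.1051]
tool_rot: [-3.141, -0.002, 0.0]
contact_force: [-2.5, 1.5, 6.8]
opening: 0.0251
t 21.35 pos [ 492.34 -121.84  105.14] rpy [-1.7999e+02 -1.1000e-01  1.0000e-02] F [-2.5   1.52  6.79] T [ 0.25  0.62 -0.01] open 25.09 q [-0.39  0.43  1.73  0.    0.98  1.18]
[ 0.49234122 -0.12186029  0.10515252] 0.03035252126770019
```

View pics/s15.png

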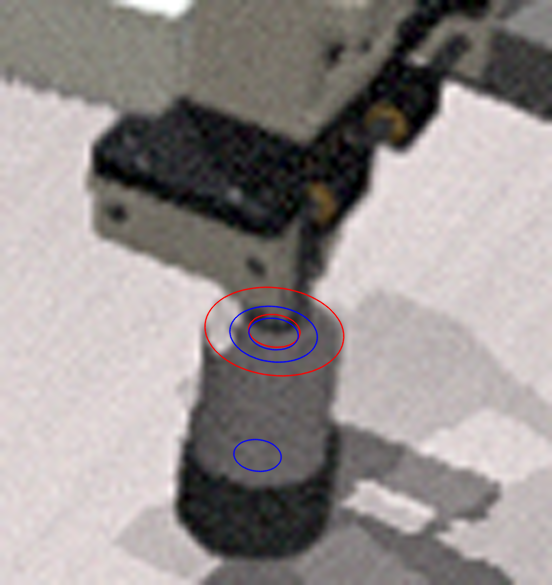

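```bash
python3 go.py 492 -121.9 104 0; python3 -m creep '[[[-0.03,0,-0.1,0,-0.1,0,-1],[-0.03,0,-0.2,0,-0.1,0,-1],[-0.03,0,-0.4,0,-0.1,0,-1]]]'; python3 go.py 492 -121.9 110 0
```

```text
t 21.4 pos [ 492.34 -121.86  105.15] rpy [-1.7999e+02 -1.1000e-01  1.0000e-02] F [-2.36  0.46  5.92] T [0.29 0.6  0.03] open 25.09 q [-0.39  0.43  1.73  0.    0.98  1.18]
shift cm [-0.034  0.004  0.115] rotvec deg [-0.01 -0.11  0.01]
time: 21.7
tool_pos: [0.4918, -0.1218, 0.1087]
tool_rot: [-3.141, 0.001, 0.0]
contact_force: [-0.1, -1.2, -3.1]
opening: 0.0249
t 21.7 pos [ 491.84 -121.81  108.7 ] rpy [-1.7998e+02  4.0000e-02  1.0000e-02] F [-0.11 -1.16 -3.14] T [-0.05  0.06 -0.02] open 24.87 q [-0.39  0.43  1.72  0.    0.99  1.18]
shift cm [ 0.016  0.009 -0.13 ] rotvec deg [-0.02  0.04  0.01]
```

```bash
python3 -m creep '[[[0,0,-0.2,0,0,0,-1],[0,0,-0.4,0,0,0,-1],[0,0,-0.6,0,0,0,-1]]]'; python3 go.py 492 -121.9 110 0
```

```text
time: 22.0
tool_pos: [0.4918, -0.1218, 0.1148]
tool_rot: [-3.141, 0.001, 0.0]
contact_force: [-0.2, 0.1, -3.4]
opening: 0.0247
t 22.0 pos [ 491.84 -121.82  114.78] rpy [-1.7998e+02  4.0000e-02  1.0000e-02] F [-0.22  0.09 -3.4 ] T [0.02 0.08 0.03] open 24.75 q [-0.39  0.42  1.72  0.    1.01  1.18]
shift cm [0.017 0.009 0.478] rotvec deg [-0.02  0.04  0.01]
```

No rub. I'll lift on straight, in stages.

```bash
python3 -m creep '[[[0.01,0,-0.2,0,0,0,-1],[0.01,0,-0.4,0,0,0,-1],[0.01,0,-0.7,0,0,0,-1],[0.01,0,-1,0,0,0,-1],[0.01,0,-1.3,0,0,0,-1],[0.01,0,-1.6,0,0,0,-1]]]'; python3 go.py 492 -121.9 110 0
```

```text
time: 22.6
tool_pos: [0.492, -0.1218, 0.1311]
tool_rot: [-3.141, 0.001, 0.0]
contact_force: [-0.8, -1.0, -3.5]
opening: 0.0244
t 22.6 pos [ 491.98 -121.78  131.1 ] rpy [-1.7998e+02  4.0000e-02  1.0000e-02] F [-0.78 -1.02 -3.54] T [0.04 0.09 0.02] open 24.38 q [-0.39  0.4   1.7   0.    1.05  1.18]
shift cm [0.004 0.012 2.11 ] rotvec deg [-0.02  0.04  0.01]
```

```bash
python3 -m creep '[[[0.01,0,-0.3,0,0,0,-1],[0.01,0,-0.6,0,0,0,-1],[0.01,0,-0.9,0,0,0,-1],[0.01,0,-1.2,0,0,0,-1],[0.01,0,-1.5,0,0,0,-1],[0.01,0,-1.8,0,0,0,-1]]]'; python3 go.py 492 -121.9 110 0
```

```text
time: 23.2
tool_pos: [0.4921, -0.1218, 0.1494]
tool_rot: [-3.141, 0.001, 0.0]
contact_force: [-0.3, -0.1, -4.3]
opening: 0.0248
t 23.2 pos [ 492.13 -121.8   149.38] rpy [-1.7998e+02  3.0000e-02  1.0000e-02] F [-0.26 -0.09 -4.3 ] T [ 0.03  0.08 -0.02] open 24.83 q [-0.39  0.38  1.67  0.    1.09  1.18]
shift cm [-0.011  0.012  3.938] rotvec deg [-0.02  0.03  0.01]
```

```bash
python3 -m creep '[[[0,0,-0.4,0,0,0,-1],[0,0,-0.9,0,0,0,-1],[0,0,-1.4,0,0,0,-1],[0,0,-2,0,0,0,-1],[0,0,-2.8,0,0,0,-1],[0,0,-3.6,0,0,0,-1],[0,0,-4.2,0,0,0,-1],[0,0,-4.2,0,0,0,-1]]]'; python3 go.py 535.2 83.4 192 0; python3 lat.py; python3 look.py s16 0.3 0
```

```text
time: 24.0
tool_pos: [0.4927, -0.122, 0.1925]
tool_rot: [3.141, -0.001, 0.0]
contact_force: [0.7, 0.3, -3.1]
opening: 0.025
t 24.0 pos [ 492.7  -122.04  192.53] rpy [ 1.7998e+02 -8.0000e-02  1.0000e-02] F [ 0.75  0.26 -3.12] T [ 0.05  0.01 -0.01] open 25.04 q [-0.39  0.33  1.61  0.    1.2   1.18]
shift cm [  4.254 -20.543   0.05 ] rotvec deg [ 0.02 -0.08  0.01]
rod [np.float64(0.5), np.float64(0.55), np.float64(0.55)] die -0.15 tcp n -0.16 pos [ 492.35 -121.88  191.85]
[ 0.49208477 -0.12178884  0.19138064] 0.11658063830421411
```

View pics/s16.png

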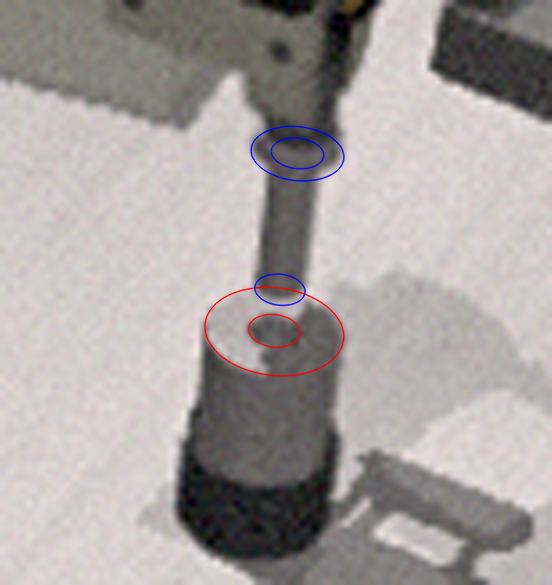

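```bash
python3 -m creep '[[[0.4,-2,0,0,0,0,-1],[1,-5,0,0,0,0,-1],[1.7,-8,0,0,0,0,-1],[2.4,-11.5,0,0,0,0,-1],[3.1,-15,0,0,0,0,-1],[3.7,-18,0,0,0,0,-1],[4.2,-20,0,0,0,0,-1],[4.3,-20.5,0,0,0,0,-1]]]'; python3 -m creep '[[[0,0,0,0,0,0,-1],[0,0,0,0,0,0,-1]]]'; python3 go.py 535.3 83.4 192 0
```

```text
time: 24.9
tool_pos: [0.535, 0.0853, 0.1908]
tool_rot: [-3.141, 0.001, 0.003]
contact_force: [0.2, -0.8, -3.6]
opening: 0.0248
time: 25.1
tool_pos: [0.5346, 0.0848, 0.1904]
tool_rot: [-3.141, 0.002, 0.003]
contact_force: [-0.4, -0.8, -3.5]
opening: 0.025
t 25.1 pos [534.63  84.77 190.43] rpy [-1.7996e+02  1.4000e-01  1.5000e-01] F [-0.42 -0.83 -3.54] T [-0.02  0.    0.03] open 25.0 q [0.02 0.39 1.52 0.   1.23 1.58]
shift cm [ 0.067  0.137 -0.157] rotvec deg [-0.03  0.14  0.15]
```

```bash
python3 -m creep '[[[0.07,0.14,1,0,0.15,0.15,-1],[0.07,0.14,2.5,0,0.15,0.15,-1],[0.07,0.14,4,0,0.15,0.15,-1],[0.07,0.14,5,0,0.15,0.15,-1],[0.07,0.14,5,0,0.15,0.15,-1],[0.07,0.14,5,0,0.15,0.15,-1]]]'; python3 go.py 535.3 83.4 125 0
python3 - <<'E'
from h import *
im=robot.read_camera("side"); np.save("s17.npy",im); p=robot.observe()["tool_pos"]
g=np.clip(im.astype(float)*1.6,0,255).astype(np.uint8); u0,v0=220,150
a=cv2.resize(g[v0:v0+90,u0:u0+100],None,fx=6,fy=6,interpolation=cv2.INTER_CUBIC)
def dr(P,col):
    q=(proj("side",P)-[u0,v0]+.5)*6-.5
    cv2.polylines(a,[np.round(q*8).astype(np.int32).reshape(-1,1,2)],True,col,1,cv2.LINE_AA,3)
dr(circ((.5355,.083,.045),.012),(255,0,0))
zt=p[2]-.0748; dr(circ((p[0]+.0006,p[1],zt),.0096),(0,0,255)); dr(circ((p[0]+.0006,p[1],zt+.064),.017),(0,0,255))
print(zt); cv2.imwrite("pics/s17.png",a[:,:,::-1])
E
```

```text
time: 25.7
tool_pos: [0.5353, 0.083, 0.1405]
tool_rot: [-3.141, -0.0, -0.001]
contact_force: [0.1, -0.2, -2.8]
opening: 0.025
t 25.7 pos [535.35  82.97 140.48] rpy [-1.7997e+02 -1.0000e-02 -3.0000e-02] F [ 0.11 -0.23 -2.83] T [0.07 0.05 0.  ] open 24.96 q [0.01 0.44 1.59 0.   1.11 1.58]
shift cm [-0.005 -0.042  1.548] rotvec deg [-0.03 -0.01 -0.03]
0.06612398270816508
```

View pics/s17.png

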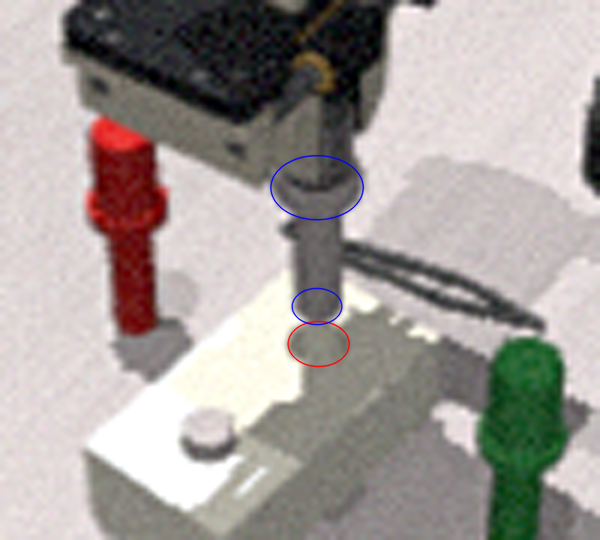

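```bash
python3 -m creep '[[[0,-0.04,0.5,0,0,0,-1],[0,-0.04,1,0,0,0,-1],[0,-0.04,1.7,0,0,0,-1],[0,-0.04,1.7,0,0,0,-1]]]'; python3 -m creep '[[[0,0,0.2,0,0,0,-1],[0,0,0.4,0,0,0,-1],[0,0,0.4,0,0,0,-1]]]'; python3 go.py 535.3 83.4 115 0
```

```text
time: 26.15
tool_pos: [0.5348, 0.0835, 0.1227]
tool_rot: [-3.141, 0.001, -0.0]
contact_force: [-0.1, -0.5, -3.2]
opening: 0.025
time: 26.45
tool_pos: [0.5347, 0.0835, 0.1185]
tool_rot: [-3.141, 0.001, -0.0]
contact_force: [-0.1, -0.1, -3.4]
opening: 0.0245
t 26.45 pos [534.73  83.53 118.45] rpy [-1.7997e+02  9.0000e-02 -2.0000e-02] F [-0.11 -0.05 -3.44] T [0.07 0.07 0.01] open 24.53 q [0.01 0.47 1.62 0.   1.06 1.58]
shift cm [0.058 0.013 0.345] rotvec deg [-0.03  0.09 -0.02]
```

```bash
python3 -m creep '[[[0,0,0.2,0,0,0,-1],[0,0,0.4,0,0,0,-1],[0,0,0.5,0,0,0,-1]]]'; python3 go.py 535.3 83.4 115 0
```

```text
time: 26.75
tool_pos: [0.5346, 0.0835, 0.1132]
tool_rot: [-3.141, 0.002, -0.0]
contact_force: [0.2, -0.4, -4.1]
opening: 0.0245
t 26.75 pos [534.63  83.55 113.24] rpy [-1.7997e+02  1.0000e-01 -2.0000e-02] F [ 0.22 -0.4  -4.14] T [0.09 0.03 0.03] open 24.51 q [0.01 0.48 1.62 0.   1.04 1.58]
shift cm [ 0.067  0.015 -0.176] rotvec deg [-0.03  0.1  -0.02]
```

```bash
python3 -m creep '[[[0.03,0,0.4,0,0.1,0,-1],[0.06,0,0.9,0,0.1,0,-1],[0.06,0,1.4,0,0.1,0,-1],[0.06,0,1.9,0,0.1,0,-1],[0.06,0,2.4,0,0.1,0,-1]]]'; python3 go.py 535.3 83.4 85 0
```

```text
time: 27.25
tool_pos: [0.5351, 0.0835, 0.0887]
tool_rot: [-3.141, 0.0, -0.0]
contact_force: [0.4, -1.0, -2.8]
opening: 0.0247
t 27.25 pos [535.1   83.53  88.65] rpy [-1.7997e+02  2.0000e-02 -2.0000e-02] F [ 0.42 -1.02 -2.83] T [ 0.03 -0.01  0.02] open 24.71 q [0.01 0.51 1.65 0.   0.99 1.58]
shift cm [0.021 0.013 0.365] rotvec deg [-0.03  0.02 -0.02]
```

```bash
python3 -m creep '[[[0,0,0.2,0,0,0,-1],[0,0,0.35,0,0,0,-1],[0,0,0.35,0,0,0,-1]]]'; python3 go.py 535.3 83.4 82 0
```

```text
time: 27.55
tool_pos: [0.535, 0.0836, 0.085]
tool_rot: [-3.141, 0.001, -0.0]
contact_force: [0.1, 0.3, -2.6]
opening: 0.025
t 27.55 pos [535.01  83.55  84.96] rpy [-1.7997e+02  4.0000e-02 -2.0000e-02] F [ 0.09  0.25 -2.59] T [ 0.06  0.05 -0.06] open 25.0 q [0.01 0.51 1.65 0.   0.98 1.58]
shift cm [0.029 0.015 0.295] rotvec deg [-0.03  0.04 -0.02]
```

```bash
python3 -m creep '[[[0,0,0.1,0,0,0,-1],[0,0,0.2,0,0,0,-1],[0,0,0.25,0,0,0,-1]]]'; python3 go.py 535.3 83.4 82 0;python3 -m creep '[[[0,0,0.05,0,0,0,-1],[0,0,0.08,0,0,0,-1]]]'; python3 go.py
```

```text
time: 27.85
tool_pos: [0.5351, 0.0836, 0.0825]
tool_rot: [-3.141, 0.0, -0.0]
contact_force: [-0.4, 0.3, -3.6]
opening: 0.025
t 27.85 pos [535.06  83.56  82.5 ] rpy [-1.7997e+02  3.0000e-02 -2.0000e-02] F [-0.39  0.27 -3.64] T [ 0.05 -0.01 -0.01] open 24.96 q [0.01 0.51 1.66 0.   0.97 1.58]
shift cm [0.024 0.016 0.05 ] rotvec deg [-0.03  0.03 -0.02]
time: 28.05
tool_pos: [0.5352, 0.0836, 0.0818]
tool_rot: [-3.141, 0.0, -0.0]
contact_force: [0.2, -1.0, 0.4]
opening: 0.0249
t 28.05 pos [535.18  83.56  81.84] rpy [-1.7997e+02  1.0000e-02 -2.0000e-02] F [ 0.17 -1.    0.41] T [ 0.04  0.08 -0.01] open 24.92 q [0.01 0.52 1.66 0.   0.97 1.58]
```

The rod is on the floor at the same height it was picked up from. Now release and rise.

```bash
python3 -m creep '[[[0,0,-0.01,0,0,0,-0.35],[0,0,-0.01,0,0,0,-0.2],[0,0,-0.01,0,0,0,0.2],[0,0,-0.01,0,0,0,0.5],[0,0,-0.01,0,0,0,0.8],[0,0,-0.01,0,0,0,0.8],[0,0,-0.01,0,0,0,0.8],[0,0,-0.01,0,0,0,0.8]]]' 10; python3 go.py
```

```text
time: 28.85
tool_pos: [0.5352, 0.0835, 0.0819]
tool_rot: [-3.141, 0.0, -0.0]
contact_force: [-0.1, -0.6, 0.4]
opening: 0.0801
t 28.85 pos [535.17  83.54  81.93] rpy [-1.7997e+02  1.0000e-02 -2.0000e-02] F [-0.12 -0.64  0.36] T [ 0.01  0.09 -0.02] open 80.06 q [0.01 0.52 1.66 0.   0.97 1.58]
```

```bash
python3 -m creep '[[[0,0,-0.5,0,0,0,1],[0,0,-1.5,0,0,0,1],[0,0,-3,0,0,0,1],[0,0,-5,0,0,0,1],[0,0,-8,0,0,0,1],[0,0,-10.5,0,0,0,1],[0,0,-12,0,0,0,1],[0,0,-12,0,0,0,1]]]'; python3 go.py
```

```text
time: 29.65
tool_pos: [0.5366, 0.0835, 0.2051]
tool_rot: [-3.141, -0.006, -0.0]
contact_force: [-0.2, 0.3, -0.6]
opening: 0.0918
t 29.65 pos [536.59  83.55 205.12] rpy [-1.7997e+02 -3.3000e-01 -1.0000e-02] F [-0.2   0.28 -0.64] T [0.03 0.   0.01] open 91.76 q [0.01 0.38 1.5  0.   1.26 1.58]
```

```bash
python3 -m creep '[[[-1,3,0,0,0,0,1],[-2,7,0,0,0,0,1],[-4,11,0,0,0,0,1],[-6,15,0,0,0,0,1],[-8,19,0,0,0,0,1],[-10,23,0,0,0,0,1],[-12,27,0,0,0,0,1],[-14,31,0,0,0,0,1]]]' && python3 -m creep '[[[-2,5,0,0,0,0,1],[-3,8,0,0,0,0,1],[-3,8,0,0,0,0,1],[-3,8,0,0,0,0,1]]]'; python3 - <<'E'
from h import *
for c in("top","side"):
    im=robot.read_camera(c); np.save(c+"E.npy",im); cv2.imwrite(f"pics/{c}E.png",im[:,:,::-1])
    print(c,"die",edgefit(c,im,.095,.027,(.4925,-.12),1),"bore",edgefit(c,im,.095,.010,(.4925,-.12),-1),"knob",edgefit(c,im,.117,.013,(.536,.083),-1))
    for d in robot.look_for(c,"anvil")[:3]:
        K,k,R,t=cam(c); print("anvil",round(d["score"],2),np.round(R.T@(np.array(d["centre"])-t),3))
im=np.load("sideE.npy"); u,v=273,185
A=[cv2.resize(im[v-35:v+35,u-35:u+35],None,fx=5.5,fy=5.5,interpolation=cv2.INTER_CUBIC) for u,v in((273,190),(330,168))]
im=np.load("topE.npy")
B=[cv2.resize(im[v-25:v+25,u-35:u+35],None,fx=5.5,fy=5.5,interpolation=cv2.INTER_CUBIC) for u,v in((270,208),(366,232))]
cv2.imwrite("pics/E.png",np.clip(np.vstack([np.hstack(A),np.hstack(B)])[:,:,::-1]*1.5,0,255)[:600])
E
python3 go.py
```

```text
time: 30.45
tool_pos: [0.3951, -0.2275, 0.2036]
tool_rot: [-3.14, -0.005, -0.0]
contact_force: [-0.7, -0.1, -0.4]
opening: 0.0919
time: 30.85
tool_pos: [0.3645, -0.3075, 0.2027]
tool_rot: [-3.139, -0.004, -0.002]
contact_force: [-0.1, -0.7, -0.4]
opening: 0.0917
top die (array([ 0.49328, -0.12301]), np.float64(34.0)) bore (array([ 0.49342, -0.1232 ]), np.float64(57.8)) knob (array([0.53528, 0.08203]), np.float64(39.9))
side die (array([ 0.49257, -0.12318]), np.float64(9.7)) bore (array([ 0.49271, -0.12239]), np.float64(24.3)) knob (array([0.53426, 0.08517]), np.float64(24.5))
t 31.05 pos [ 365.55 -306.26  203.28] rpy [-1.7991e+02 -2.9000e-01  9.0000e-02] F [-0.06 -0.35 -0.49] T [-0.04  0.03  0.02] open 91.56 q [-0.86  0.26  1.67  0.01  1.2   0.71][ WARN:0@11.306] global loadsave.cpp:1063 imwrite_ Unsupported depth image for selected encoder is fallbacked to CV_8U.
```

View pics/E.png

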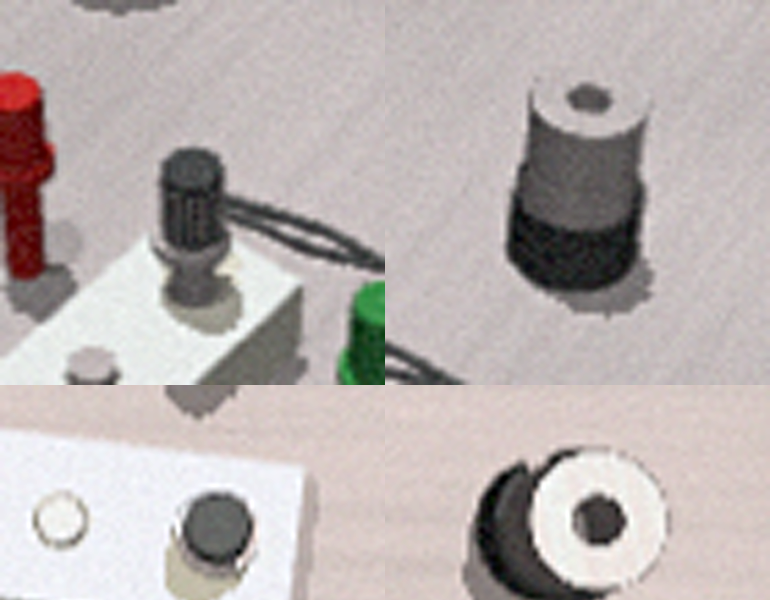

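View pics/topE.png

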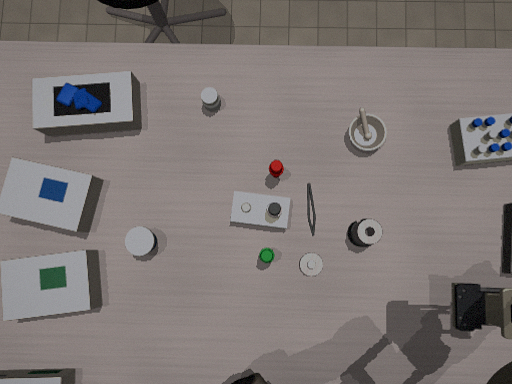

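```bash
python3 -m creep '[[[0,0,0,0,0,0,1],[0,0,0,0,0,0,1],[0,0,0,0,0,0,1]]]'; python3 -c "
from cell import robot; print(robot.hand_in())"
```

```text
time: 31.35
tool_pos: [0.3658, -0.3059, 0.2033]
tool_rot: [-3.14, -0.005, 0.003]
contact_force: [0.8, -0.6, 0.0]
opening: 0.0922
the job is handed in; nothing more can be done
None
```

I pushed the steel rod through the die until its collar sat on the die's top, pressed there with about 10 N for about a second, drew it out, stood it back in its socket and handed in at about 31 s.

**What the last checks showed**
- **Collar home:** it seated after 64 mm of travel below the mouth, which matches the rod's length.
- **Die:** it has not moved; its measured position is within 0.3 mm of the start in both cameras.
- **Rod:** it came down on the socket floor at the same height it was picked up from (81.8 mm reading), now stands upright and is released. Its knob is within 1 mm of its start position.
- **Other things:** the cup, base, tweezers and look-alikes look undisturbed in the top picture, by eye only.
- **Bore:** it looks dark all through in the top picture.

**What disagreed or stayed unconfirmed**
- **Anvil not seen:** I did not see the anvil in the ring, and the network did not find it in either picture. That it dropped out rests on the full collar travel and the dark bore.
- **Weak push:** pushing the anvil read only about 3–4 N, below the stated 8–15 N.
- **Tool height:** the pictures showed the gripper about 25 mm higher than the reported pose, so I worked from contact heights relative to the grasp.
- **First insertion:** the first try landed on the die's face beside the bore, with about 10 N. I lifted, shifted about 1 mm, and the second try went in cleanly.

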